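# Clamp the big coil in the cam-lever fixture

### The arm

A 6-joint arm with a two-finger parallel gripper is mounted at the origin on the work surface. World frame = base frame: x ahead of the robot, y to its left, z up, the work surface at z = 0. Lengths are in mm, angles in rad, forces in N, time in s.
With the tool pointing down it reaches from about 275 to 750 mm from the base axis. Payload 10.2 kg.
Tool frame: the origin (TCP) lies at the very end of the fingers, on their centre line; the grasp point (between the pads) lies 19 mm behind it; z points along the fingers, y is the direction in which the jaws open and shut (so a half turn about z gives the same grasp; the last joint's range is limited). The gripper opens to 85 mm and grips with 20 to 120 N. Pads are 22 mm wide; open, the fingers measure 114 mm over their backs; the gripper's body (76 mm by 85 mm) begins 54 mm behind the grasp point. The pads swing forward as they close: fully open they stand 13 mm farther back than shut.
Start: joints at [-0.223, 0.313, 1.498, -0, 1.331, -0.223], TCP at [525.006, -0.013, 231.294] pointing down, gripper open.
Joint ranges: [-2.94, 2.94], [-0.97, 2.17], [0.19, 2.56], [-1.23, 4.37], [0.02, 3.11], [-2.88, 2.88]. Speed limits (rad/s): [2.39, 2.39, 3.01, 3.14, 3.14, 3.14].

### API

Orientations are given as a unit quaternion [w, x, y, z].
In Python, from rig import * gives the robot as it stands. The module is installed in compiled form; this text tells all that it offers.
- The arm moves only by the shell command python3 -m crank 'ROWS' [FORCE]. ROWS is a JSON object of lists of equal length, an entry for each row: "dp": the shift along the world's x, y, z in cm, a list of three; "delta_rot": the turn, a rotation vector about the world's x, y, z in degrees, a list of three; "claw": the closure in counts, from 0 (fully open) to 255 (shut). A call has 1 to 10 rows; each row shifts and turns the commanded pose from where the row before left it; what a row does not reach is not made up. A row lasts 1/10 s, in which the tool goes at most 50 mm and 8.59 degrees, less where a joint would pass 70% of its speed; a pose out of reach is approached as far as the arm can. A call is refused whole if a number of a shift passes 5 or a number of a turn 8.59, either way. A call with a gripper value outside its range is refused whole. The fingers move at their own pace and stop on an object; FORCE is the grip in N (left out, the last holds). Time passes only in rows, so rows that do not move let the fingers close. It gives the time, the measured TCP pose, the force and the opening at its end, in the units of the state.
- sense(): the state, without advancing time (a new reading comes with each control period).
- capture(name): name is "scene" or "side" or "wrist"; returns (picture, depth): 384x512x3 uint8, red, green, blue; 384x512 float32, mm along the optical axis (not along the pixel's ray), 0 where there is no reading.
- camera_model(name): a dict with "fx", "fy", "cx", "cy" (pixels), "cam_to_world" (4x4, takes a point from camera to world coordinates); the wrist camera has in their place "T_tool_cam" (4x4, takes a point from camera to tool coordinates, whose origin is the TCP and whose axes are the flange's). Camera axes: x right, y up, looking along -z (the intrinsics and any distortion apply to the point x, -y, -z); pixel columns grow to the right and rows downward; lengths in mm; the calibration is good to about 2 mm. A picture is of the moment at which its call begins: read the wrist's pose just before it. camera_model takes no time and is no camera call.
- finish_job(): hands the job in, once; it reports no verdict.
Trained networks look in the newest picture that a camera, given by its name, has taken for a name from the list of things; names that differ only in an ending like _2 or _b are one class to them, and where a whole thing is asked for, a point or a joint stands for the part that bears it (a point fixed in the world has none). Each returns a list of dicts, best first, with "p" (0 to 1); they miss things now and then, are a little off and sometimes report something else, mostly with a low value. They report only what shows in the picture. A call takes as long as a camera call. They do not tell look-alikes from the thing itself.
- boxes_of(camera, target): "centre" ([column, row] in pixels, amid what is visible of it).
- masks_of(camera, target): "region" (384x512 bool, what is visible of it) and "centre" ([column, row] in pixels, amid what is visible of it).
- pinpoint(camera, target): "centre" ([column, row] in pixels: a listed point, or the origin of a listed thing).
The state is a dict: "time_s": time; "joints": joint angles; "dq": joint speeds; "tau": joint torques, N m; "eef_pos": TCP position; "ee_rot": TCP orientation; "force": force on the tool from outside, world axes, zero at the start; "wrist_torque": the same for the moment, N m; "grip_width": opening from 0.0 (shut) to 1.0 (fully open).
Only numpy, scipy, OpenCV 4.12 (cv2) and the standard library are available. Lean on these libraries where they do the work, as an engineer would, in place of code of your own. Each camera call takes 0.05 s, during which the arm holds its last target.

### The job

Clamp the biggest of the three loose coils in the aluminium fixture, ready for soldering: flip the cam lever upright to free the sliding jaw, slide the jaw back, lay the coil flat in the channel lengthwise between the jaws, slide the jaw up until the coil is snug between both jaws, and flip the lever fully down again to lock it. Leave the other coils, the cup, the tin and the bottle where they are.

Things in the scene. Friction and masses are not known exactly. Their poses are not given: they have to be found in the camera images.
- fixture: Aluminium base plate, 130 (x) x 220 (y) x 18 mm thick, fixed, yaw varies; origin at the centre of its underside. Along its y axis, on x = 0, runs a channel 66 mm wide between two guide rails 6 mm high and thick. Fixed jaw: block 62 mm wide, 26 mm thick, up to z = 76 mm, its face at y = -75 mm looking to +y. The sliding jaw (60 mm wide, 77 mm high, 54 mm long in y) faces it from +y.
- seat (a point): Point fixed on the fixture where the centre of the big coil is once clamped: fixture x = 0, y = -35 mm, z = 48 mm (the channel's floor is at z = 18 mm); its axes are the fixture's.
- jaw (a joint): Opening between the faces of the two jaws, in m (0 to 0.122); grows as the sliding jaw moves to the fixture's +y. Its face is at fixture y = -75 mm + this value. It slides lightly when the lever is up and is held fast when the lever is down.
- lever (a joint): Cam lever on top of the sliding jaw, in rad: 0 = upright = free; 1.5 = swung down towards the fixture's -x, nearly level = locked (the cam bites from about 0.85 on and passes centre at 1.35). It turns about an axis along the fixture's y and stays where it is left.
- lever_hinge (a point): Point on the lever's pivot axis, 32 mm behind the sliding jaw's face (towards the fixture's +y), 66 mm above the table; moves with the jaw.
- lever_knob (a point): Centre of the black barrel grip across the lever's end (26 mm diameter, 36 mm long along the fixture's y, flat ends), 85 mm from the pivot; the lever is a 10 mm steel rod. Grip centre at 151 mm height when upright, 72 mm when down.
- coil: The biggest coil, the one to clamp: copper winding 44 mm in diameter between two white plastic flanges 60 x 60 mm, 5 mm thick; 80 mm long along its own x axis, either end alike. It lies on its flanges' edges, axis level; origin at its centre, 30 mm above what it lies on. 0.3 to 0.55 kg.
- coil_mid: Bystander coil of the same make: flanges 46 x 46 mm, 62 mm long along its x, origin at its centre.
- coil_slim: Bystander coil of the same make: flanges 36 x 36 mm, 80 mm long along its x, origin at its centre.
- cup: Bystander: open red plastic cup, 72 mm across, 42 mm high, origin at the centre of its underside.
- bottle: Bystander: upright white bottle, 52 mm diameter, 130 mm high, origin at the centre of its underside.
- tin: Bystander: low round metal tin, 52 mm diameter, 32 mm high, origin at the centre of its underside.
Things that resemble listed ones, but are neither listed nor needed, are in the scene too. What is shaped like the coil but black or turquoise is not meant.

How it is judged:
By the outcome, as a careful person would: the job done as asked, in the order asked, and still so for the second after the job is handed in, with the robot touching nothing.
It also fails if it takes over 58 s, if anything falls off the work surface, if the arm or the gripper's body presses on something with over 40 N, if the wrist force passes 120 N, or if a joint passes its speed limit or range.

## Working session

There is one attempt and no reset: what is moved stays moved. The work goes in short steps, Python scripts to look and compute and a shell command to move; the robot and the scene stay as the last step left them, time stands still between calls to the robot, and variables do not carry over. Pictures are saved under pics/ and viewed, and the job is handed in when it is done.

```bash
mkdir -p pics; cat > h.py <<'E'
from rig import *
import numpy as np, cv2
from scipy.spatial.transform import Rotation as R
def T(name):
    m=camera_model(name)
    if name!="wrist": return m,np.array(m["cam_to_world"])
    s=sense();W=np.eye(4);q=s["ee_rot"];W[:3,:3]=R.from_quat([q[1],q[2],q[3],q[0]]).as_matrix();W[:3,3]=s["eef_pos"]
    return m,W@np.array(m["T_tool_cam"])
def px(m,M,u,v,d):
    u=np.asarray(u,float);v=np.asarray(v,float);d=np.asarray(d,float)
    p=np.stack([(u-m["cx"])/m["fx"]*d,-(v-m["cy"])/m["fy"]*d,-d],-1)
    return p@M[:3,:3].T+M[:3,3]
def proj(m,M,P):
    p=(np.asarray(P)-M[:3,3])@M[:3,:3]
    return np.stack([m["cx"]+m["fx"]*p[...,0]/-p[...,2], m["cy"]-m["fy"]*p[...,1]/-p[...,2]],-1)
def cloud(m,M,dep):
    v,u=np.mgrid[:384,:512]; return px(m,M,u,v,dep)
def save(n,im,s=1.5): cv2.imwrite("pics/"+n,cv2.resize(im[:,:,::-1],None,fx=s,fy=s))
E
python3 - <<'E'
from h import *
print(sense())
for c in ["scene","side","wrist"]:
    m,M=T(c); print(c,{k:v for k,v in m.items()})
    im,d=capture(c); save(c+"0.png",im); np.savez("/tmp/%s0.npz"%c,im=im,d=d,M=M)
    for t in ["coil","fixture","lever_knob","lever_hinge","seat"]:
        try:
            r=pinpoint(c,t); print(c,t,[(np.round(x["centre"]),round(x["p"],2)) for x in r])
        except Exception as e: print(c,t,e)
E
```

```text
{'time_s': 0.0, 'joints': array([-2.23420559e-01,  3.13503425e-01,  1.49843957e+00, -4.52859028e-06,
        1.33100846e+00, -2.23430155e-01]), 'dq': array([ 6.87129618e-04,  2.59815298e-05, -9.20016903e-04, -2.48179477e-04,
        3.83177205e-05,  6.68467674e-04]), 'tau': array([-5.78409599e-04, -4.12261176e+01, -2.59742296e+01, -3.58453699e-04,
        4.11797926e-03, -1.23038126e-05]), 'eef_pos': array([5.24741265e+02, 3.46772384e-02, 2.30706808e+02]), 'ee_rot': array([-5.73737709e-04,  7.07102844e-01,  7.07110392e-01, -3.63882149e-04]), 'force': array([ 0.01090009, -0.44222234, -0.04604779]), 'wrist_torque': array([-0.04937189,  0.00447865,  0.01057497]), 'grip_width': 1.0043650324995568}
scene {'fx': 451.0998015214538, 'fy': 451.0998015214538, 'cx': 257.09232918219595, 'cy': 192.7585721235487, 'cam_to_world': array([[-1.02964715e-01, -6.47542746e-01,  7.55040833e-01,
         1.57557132e+03],
       [ 9.94669814e-01, -6.28335561e-02,  8.17551551e-02,
         9.53094807e+01],
       [-5.49805711e-03,  7.59434221e-01,  6.50560862e-01,
         1.04110024e+03],
       [ 0.0000000
[... 1070 characters left out ...]
 194.]), 0.8)]
wrist {'fx': 299.08542899612684, 'fy': 299.08542899612684, 'cx': 253.7649388969479, 'cy': 191.09851288123792, 'T_tool_cam': array([[ 2.81112224e-04,  9.56051619e-01,  2.93198266e-01,
         7.55376807e+01],
       [ 9.99999960e-01, -2.64582173e-04, -9.60373957e-05,
         3.83130430e-02],
       [-1.42416733e-05,  2.93198281e-01, -9.56051655e-01,
        -1.42649086e+02],
       [ 0.00000000e+00,  0.00000000e+00,  0.00000000e+00,
         1.00000000e+00]])}
wrist coil [(array([155., 226.]), 0.62)]
wrist fixture [(array([281.,  98.]), 0.95)]
wrist lever_knob [(array([198.,  78.]), 0.8)]
wrist lever_hinge [(array([286.,  88.]), 0.82)]
wrist seat [(array([279., 133.]), 0.58)]
```

View pics/scene0.png

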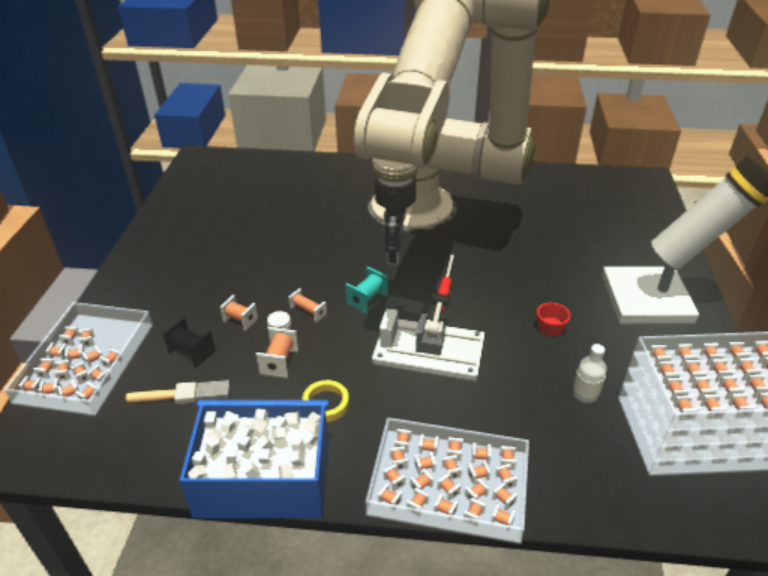

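View pics/side0.png

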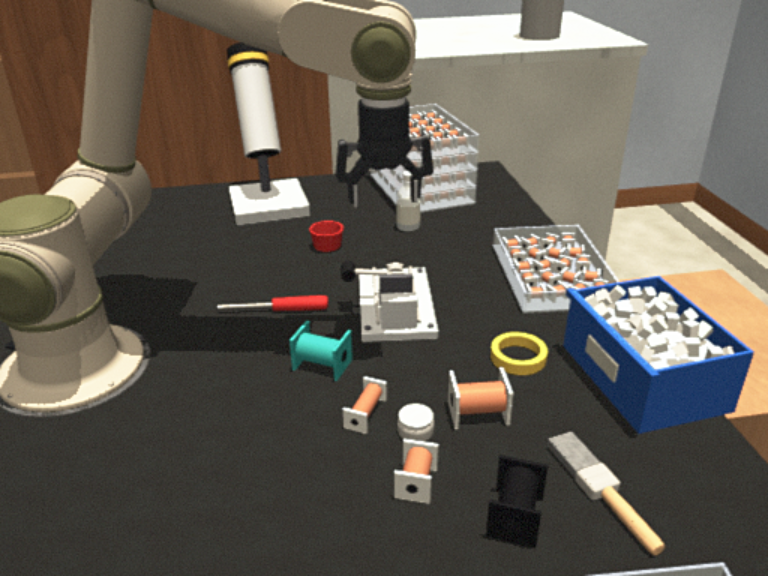

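View pics/wrist0.png

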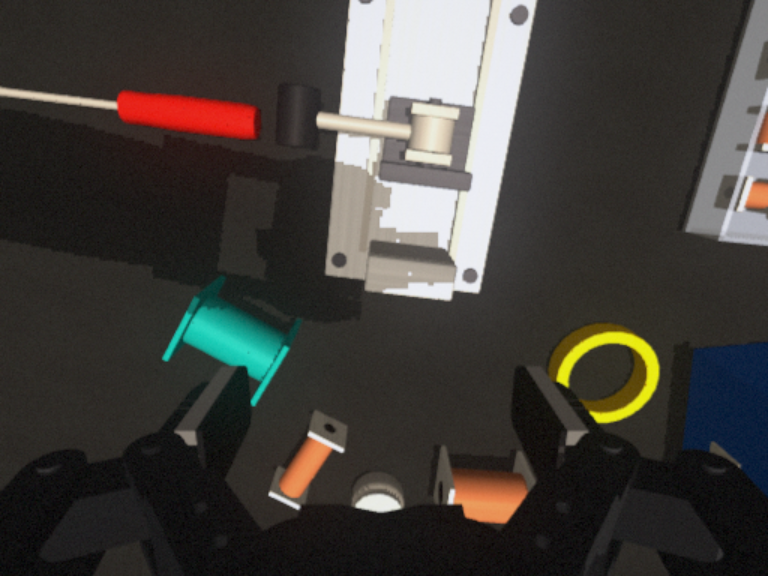

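The pictures show the following (pixels in the 1.5x views):
- **Fixture:** at scene (430,345), with its lever down towards -x. The knob is at wrist (298,115), right beside the red screwdriver.
- **Big copper coil:** scene (277,350), side (480,398), wrist (487,490).
- **Possible confusions:** coil_mid at scene (238,312), coil_slim (307,303), turquoise (367,288), black (189,342), and the small coils in the trays (450,470), (80,355) and (730,380).

My choice is the coil at scene (277,350). Next I'll measure it and check it in a crop.

```bash
python3 - <<'E'
from h import *
P={}
for c in ["scene","side","wrist"]:
    z=np.load("/tmp/%s0.npz"%c); m=camera_model(c); P[c]=cloud(m,z["M"],z["d"]); ok=z["d"]>0
    p=P[c]; w=(p[...,0]>300)&(p[...,0]<900)&(abs(p[...,2])<6)&ok
    print(c,"table z",np.median(p[w][:,2]), w.sum())
    im=z["im"].astype(int); white=(im.min(2)>120)&(im.max(2)-im.min(2)<40)
    w=ok&(p[...,2]>13)&(p[...,2]<23)&(p[...,0]>420)&(p[...,0]<720)&(p[...,1]>20)&(p[...,1]<330)
    q=p[w][:,:2].astype(np.float32); print(w.sum(), cv2.minAreaRect(q), q.min(0),q.max(0))
for c,u,v in [("scene",185,230),("side",319,265),("scene",290,197),("side",231,180),("wrist",198,78),("scene",292,216),("wrist",286,88),("scene",276,219),("wrist",279,133)]:
    print(c,u,v,np.median(P[c][v-2:v+3,u-2:u+3].reshape(-1,3),0).round(1))
print("masks")
for c in ["scene","side","wrist"]:
    for t in ["coil","lever_knob"]:
        for r in masks_of(c,t)[:3]:
            q=P[c][r["region"]]; print(c,t,np.round(r["centre"]),round(r["p"],2),q.shape,np.percentile(q,[3,50,97],axis=0).round().tolist(), cv2.minAreaRect(q[q[:,2]>45][:,:2].astype(np.float32)) if (q[:,2]>45).sum()>5 else "")
z=np.load("/tmp/side0.npz"); cv2.imwrite("pics/crop0.png",cv2.resize(z["im"][220:370,180:400,::-1],None,fx=3.4,fy=3.4))
E
```

```text
scene table z 0.2686105238753953 41119
1128 ((533.0992431640625, 173.92938232421875), (309.6147766113281, 210.3278045654297), 88.72154998779297) [425.88806   20.061506] [637.9784 329.8047]
side table z 0.4710600134582137 49995
655 ((527.0101318359375, 172.97084045410156), (303.2622375488281, 208.290283203125), 88.31781768798828) [420.34525   20.618301] [630.9809  327.59378]
wrist table z 0.15687525164150884 91860
12505 ((526.4664306640625, 97.41291809082031), (212.8595733642578, 154.8569793701172), 0.0586015023291111) [420.02856   20.005405] [632.8181  174.94287]
scene 185 230 [ 623.9 -231.4   50.9]
side 319 265 [ 613.9 -250.4   44.1]
scene 290 197 [477.1  82.8  84.5]
side 231 180 [468.4  79.1  85.3]
wrist 198 78 [474.8  93.9  86.6]
scene 292 216 [559.   93.2  78.4]
wrist 286 88 [554.7  85.5  83.1]
scene 276 219 [517.7  42.1  20.7]
wrist 279 133 [554.7  37.8  18.1]
masks
scene coil [185. 233.] 0.94 (560, 3) [[584.0, -262.0, 4.0], [642.0, -229.0, 45.0], [665.0, -205.0, 61.0]] ((1082.912353515625, -95.11502075195312), (1053.44677734375, 78.4025650024414), 16.876333236694336)
scene coil
[... 1149 characters left out ...]
8.869873046875), (46.98204803466797, 106.68807983398438), 72.450439453125)
wrist coil [321. 328.] 0.93 (1964, 3) [[580.0, -242.0, 6.0], [617.0, -216.0, 42.0], [658.0, -201.0, 56.0]] ((561.3890380859375, -94.09257507324219), (80.17085266113281, 337.59429931640625), 25.454097747802734)
wrist coil [151. 224.] 0.83 (2997, 3) [[365.0, -102.0, 2.0], [407.0, -67.0, 49.0], [452.0, -30.0, 61.0]] ((446.4975280761719, -5.681587219238281), (220.23428344726562, 80.22859954833984), 58.91069793701172)
wrist lever_knob [222.  85.] 0.79 (2641, 3) [[462.0, 76.0, 69.0], [496.0, 89.0, 81.0], [566.0, 110.0, 87.0]] ((516.6104736328125, 88.26422882080078), (41.7974853515625, 114.38793182373047), 85.71636962890625)
```

View pics/crop0.png

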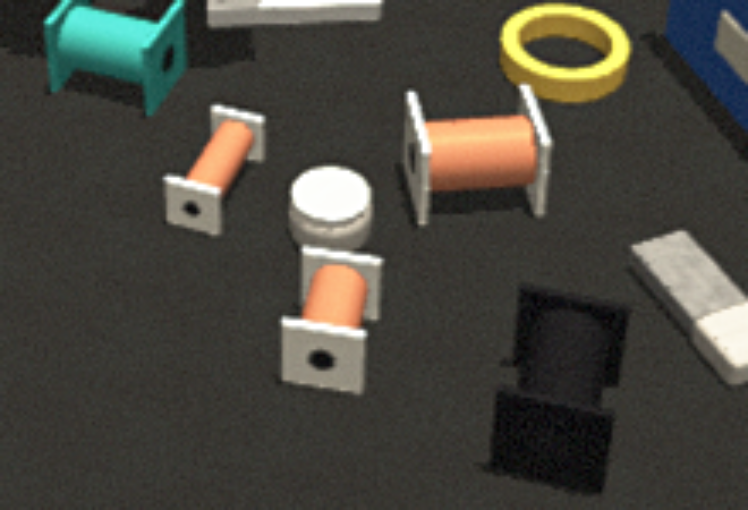

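```bash
cat > fit.py <<'E'
from h import *
from scipy.optimize import minimize
def load(c,n=0):
    z=np.load("/tmp/%s%d.npz"%(c,n)); m=camera_model(c); return z["im"],z["d"],cloud(m,z["M"],z["d"])
def rectfit(q,x0,hx,hy):
    # robust: find (x,y,yaw) s.t. extents match: cost = points outside + tightness (soft area)
    def f(p):
        c,s=np.cos(p[2]),np.sin(p[2]); d=q-p[:2]; a=d@[c,s]; b=d@[-s,c]
        o=np.maximum(abs(a)-hx,0)+np.maximum(abs(b)-hy,0)
        return np.minimum(o,15).mean()
    best=min((minimize(f,np.add(x0,[dx,dy,w]),method="Nelder-Mead",options=dict(xatol=.01,fatol=1e-6)) for dx in(-6,6) for dy in(-6,6) for w in(-.1,0,.1)),key=lambda r:r.fun)
    return best.x,best.fun
E
python3 - <<'E'
from fit import *
H=[];C=[]
for c in ["scene","side","wrist"]:
    im,d,p=load(c)
    g=(d>0)&(p[...,0]>455)&(p[...,0]<680)&(p[...,1]>-20)&(p[...,1]<230)
    w=g&(p[...,2]>14)&(p[...,2]<28)
    n,lab,st,_=cv2.connectedComponentsWithStats(w.astype(np.uint8)); k=1+st[1:,4].argmax(); w=lab==k
    q=p[w][:,:2]; print(c,w.sum(),cv2.minAreaRect(q.astype(np.float32)),rectfit(q,[555,80,-.08],65,110)); H.append(q)
    w=(d>0)&(p[...,0]>560)&(p[...,0]<690)&(p[...,1]>-290)&(p[...,1]<-180)&(p[...,2]>12)&(p[...,2]<64)
    n,lab,st,_=cv2.connectedComponentsWithStats(w.astype(np.uint8)); k=1+st[1:,4].argmax(); w=lab==k
    q=p[w]; C.append(q[:,:2]); print("  coil",w.sum(),np.percentile(q,[1,50,99],axis=0).round(1).tolist(),cv2.minAreaRect(q[:,:2].astype(np.float32)))
    # flange tops
    t=q[q[:,2]>55][:,:2]; print("  tops",len(t),cv2.minAreaRect(t.astype(np.float32)) if len(t)>4 else "")
q=np.vstack([a[::max(1,len(a)//800)] for a in H]); print("fix",rectfit(q,[555,80,-.08],65,110))
q=np.vstack([a[::max(1,len(a)//500)] for a in C]); print("coil",rectfit(q,[620,-230,0],40,30))
E
```

```text
scene 1438 ((559.232666015625, 86.26615905761719), (202.19424438476562, 136.4502410888672), 82.34688568115234) (array([ 5.60306068e+02,  8.95883106e+01, -1.22136366e-01]), np.float64(0.02152978122925426))
  coil 540 [[581.5, -265.1, 12.7], [634.1, -229.4, 47.0], [666.2, -201.4, 61.7]] ((623.9934692382812, -233.17681884765625), (61.718055725097656, 85.02439880371094), 84.7180404663086)
  tops 91 ((623.74658203125, -234.13784790039062), (60.07792663574219, 84.54681396484375), 84.49229431152344)
side 504 ((507.481689453125, 76.30541229248047), (195.66358947753906, 37.300086975097656), 83.3778076171875) (array([ 5.49e+02,  7.40e+01, -1.80e-01]), np.float64(0.0))
  coil 939 [[577.3, -267.7, 14.0], [616.8, -249.5, 45.3], [657.9, -204.5, 61.5]] ((619.1392822265625, -234.5253143310547), (63.70914077758789, 82.09756469726562), 85.52445220947266)
  tops 113 ((619.7838134765625, -234.43235778808594), (62.207698822021484, 81.52830505371094), 84.6520004272461)
wrist 16275 ((555.7244873046875, 77.18876647949219), (211.78684997558594, 130.09811401367188), 82.99794006347656) (array([ 5.55524900e+02,  7.60251777e+01, -1.24211919e-01]), np.float64(2.650455333861958e-06))
  coil 1855 [[579.4, -246.1, 14.0], [617.7, -216.5, 43.1], [660.3, -200.6, 59.7]] ((619.85791015625, -230.39007568359375), (55.06647872924805, 80.32488250732422), 84.62061309814453)
  tops 52 ((584.4776000976562, -209.41746520996094), (19.302059173583984, 4.7112860679626465), 87.1303482055664)
fix (array([ 5.57383663e+02,  8.11193652e+01, -1.29268321e-01]), np.float64(0.03772374352889937))
coil (array([ 6.20342883e+02, -2.34096097e+02, -8.91791422e-02]), np.float64(0.21943441719187454))
```

The crop confirms the choice: copper winding, white flanges, and the largest of the three. Measured poses:
- **Coil:** about (620,-234), axis at -5.3°.
- **Fixture:** yaw about -7°.

Next I turn the tool by +83° and look from above the knob.

```bash
python3 -m crank '{"dp":[[-0.5,0.9,0],[-0.5,0.9,0],[-0.5,0.9,0],[-0.5,0.9,0],[-0.5,0.9,0],[-0.5,0.9,0],[-0.5,0.9,0],[-0.5,0.9,0],[-0.5,0.9,0],[-0.5,0.9,0]],"delta_rot":[[0,0,8.3],[0,0,8.3],[0,0,8.3],[0,0,8.3],[0,0,8.3],[0,0,8.3],[0,0,8.3],[0,0,8.3],[0,0,8.3],[0,0,8.3]],"claw":[80,80,80,80,80,80,80,80,80,80]}' 60
python3 -m crank '{"dp":[[0,0,0],[0,0,0]],"delta_rot":[[0,0,0],[0,0,0]],"claw":[80,80]}'
cat > shot.py <<'E'
import sys
from h import *
n=int(sys.argv[1])
for c in sys.argv[2:]:
    m,M=T(c); im,d=capture(c); save("%s%d.png"%(c,n),im); np.savez("/tmp/%s%d.npz"%(c,n),im=im,d=d,M=M)
s=sense(); print(s["time_s"],s["eef_pos"].round(1),s["force"].round(1),round(s["grip_width"],3), s["joints"].round(2))
E
python3 shot.py 1 wrist
python3 - <<'E'
from fit import *
im,d,p=load("wrist",1)
z=np.load("/tmp/wrist1.npz");m=camera_model("wrist")
for t in ["lever_knob","lever_hinge","seat"]:
    for r in pinpoint("wrist",t)[:2]:
        u,v=np.round(r["centre"]).astype(int); print(t,u,v,round(r["p"],2),np.median(p[v-2:v+3,u-2:u+3].reshape(-1,3),0).round(1))
g=(d>0)&(p[...,0]>430)&(p[...,0]<680)&(p[...,1]>-50)&(p[...,1]<230)
w=g&(p[...,2]>13)&(p[...,2]<28)
n,lab,st,_=cv2.connectedComponentsWithStats(w.astype(np.uint8)); k=1+st[1:,4].argmax(); w=lab==k
q=p[w][:,:2]; print(w.sum(),cv2.minAreaRect(q.astype(np.float32)),rectfit(q,[555,80,-.12],65,110))
for lo,hi in [(70,74),(74,80),(80,84),(84,92),(92,110)]:
    w=g&(p[...,2]>lo)&(p[...,2]<hi); q=p[w]
    if len(q)>30: print(lo,hi,len(q),np.percentile(q[:,:2],[2,50,98],axis=0).round().tolist())
E
```

```text
time_s: 2.2
eef_pos: [474.8, 90.3, 231.3]
ee_rot: [0.0, 0.058, 0.998, 0.0]
force: [-0.3, -0.1, 0.2]
grip_width: 0.685
time_s: 2.4
eef_pos: [475.2, 89.8, 231.4]
ee_rot: [0.0, 0.063, 0.998, -0.0]
force: [0.4, -0.9, 0.2]
grip_width: 0.685
2.45 [475.2  89.7 231.3] [0.5 0.1 0.7] 0.686 [-0.06  0.22  1.62 -0.    1.3  -1.5 ]
lever_knob 257 172 0.91 [469.4  94.6  86.3]
lever_hinge 257 243 0.68 [549.3  84.8  80.5]
seat 223 237 0.86 [566.6  38.6  18.1]
5568 ((562.3587646484375, 124.13980102539062), (125.25503540039062, 131.06329345703125), 82.6816635131836) (array([ 5.58645442e+02,  8.09634269e+01, -7.03371380e-02]), np.float64(0.00017603416787235766))
70 74 346 [[497.0, -14.0], [528.0, 86.0], [556.0, 100.0]]
74 80 1894 [[461.0, -19.0], [538.0, 62.0], [578.0, 102.0]]
80 84 491 [[461.0, 75.0], [549.0, 88.0], [565.0, 111.0]]
84 92 553 [[464.0, 78.0], [473.0, 95.0], [482.0, 112.0]]
```

View pics/wrist1.png

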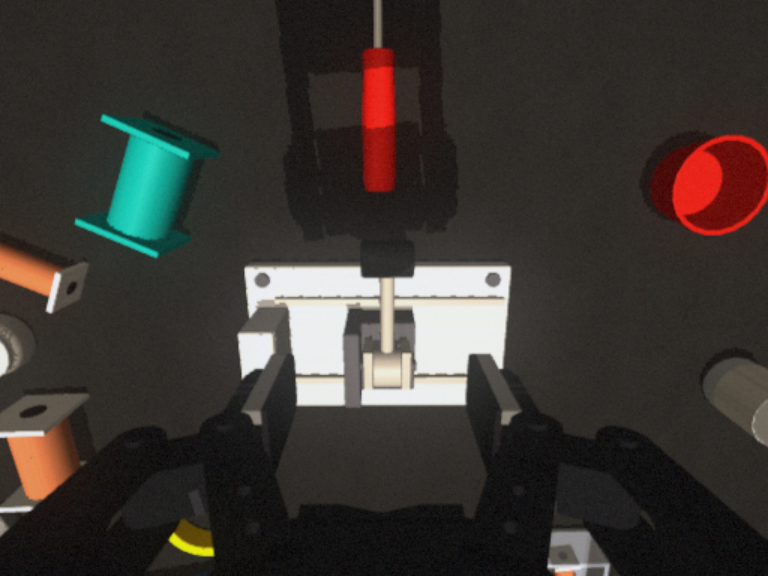

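Knob at wrist1 (387,258) → (473, 95), top at 85 mm as it should be, which puts the hinge at about (557, 85). I descend over it and close on its flat ends.

```bash
python3 -m crank '{"dp":[[-0.2,0.5,-3],[0,0,-3],[0,0,-3],[0,0,-3],[0,0,-3],[0,0,-2],[0,0,-1],[0,0,0]],"delta_rot":[[0,0,0],[0,0,0],[0,0,0],[0,0,0],[0,0,0],[0,0,0],[0,0,0],[0,0,0]],"claw":[80,80,80,80,80,80,80,80]}' 60
python3 shot.py 2 wrist side
```

```text
time_s: 3.4
eef_pos: [472.7, 94.8, 50.5]
ee_rot: [-0.001, 0.062, 0.998, -0.0]
force: [0.5, -0.2, 0.7]
grip_width: 0.684
3.5 [473.6  94.9  52.1] [-0.2 -0.2  0.6] 0.684 [-0.05  0.45  1.83  0.    0.86 -1.49]
```

View pics/wrist2.png

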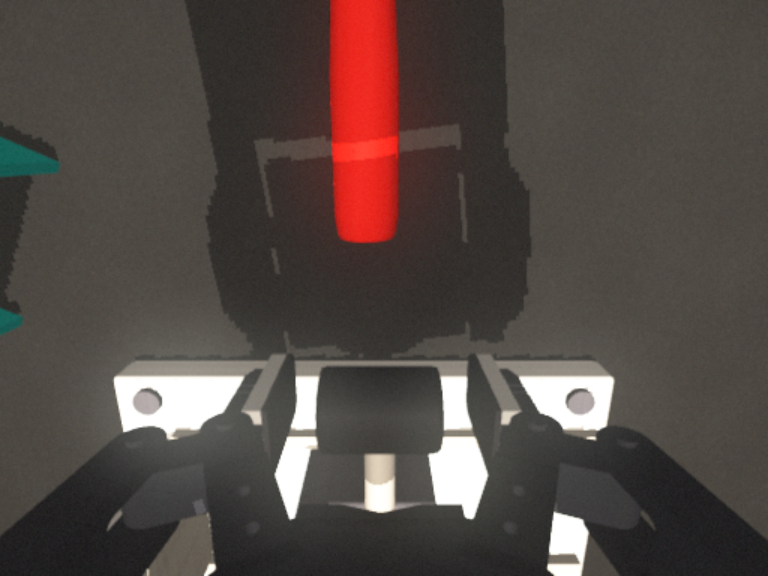

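View pics/side2.png

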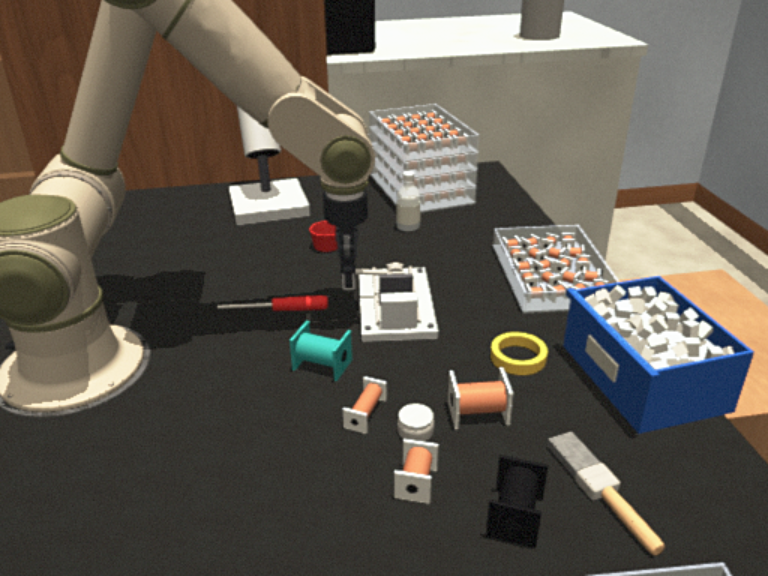

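The knob sits centred between the pads at wrist2 (380,410), so I close.

```bash
python3 -m crank '{"dp":[[0,0,0],[0,0,0],[0,0,0],[0,0,0],[0,0,0]],"delta_rot":[[0,0,0],[0,0,0],[0,0,0],[0,0,0],[0,0,0]],"claw":[255,255,255,255,255]}' 70
python3 - <<'E'
import numpy as np
# arc from 1.5 to 0 in steps; u along fixture x (yaw -7)
th=np.linspace(1.5,-0.0,13); e=np.array([np.cos(.122),-np.sin(.122)])
P=np.array([[-85*np.sin(t)*e[0],-85*np.sin(t)*e[1],85*np.cos(t)] for t in th]); print((np.diff(P,axis=0)/10).round(2).tolist())
E
```

```text
time_s: 4.0
eef_pos: [473.5, 95.0, 51.8]
ee_rot: [0.001, 0.061, 0.998, -0.0]
force: [-1.0, 0.3, 5.9]
grip_width: 0.414
[[0.14, -0.02, 1.05], [0.27, -0.03, 1.03], [0.39, -0.05, 0.98], [0.51, -0.06, 0.93], [0.62, -0.08, 0.86], [0.72, -0.09, 0.77], [0.81, -0.1, 0.67], [0.89, -0.11, 0.57], [0.95, -0.12, 0.45], [1.0, -0.12, 0.33], [1.04, -0.13, 0.2], [1.05, -0.13, 0.07]]
```

```bash
python3 -m crank '{"dp":[[0.14,-0.02,1.05],[0.27,-0.03,1.03],[0.39,-0.05,0.98],[0.51,-0.06,0.93],[0.62,-0.08,0.86],[0.72,-0.09,0.77]],"delta_rot":[[0,0,0],[0,0,0],[0,0,0],[0,0,0],[0,0,0],[0,0,0]],"claw":[255,255,255,255,255,255]}' 70
python3 shot.py 3 wrist side
```

```text
time_s: 4.6
eef_pos: [498.6, 91.8, 107.4]
ee_rot: [-0.002, 0.061, 0.998, 0.0]
force: [-2.4, 0.7, -11.4]
grip_width: 0.408
4.7 [499.7  91.6 108.3] [-6.5  1.2 -0.9] 0.412 [-0.05  0.41  1.71 -0.    1.02 -1.5 ]
```

View pics/wrist3.png

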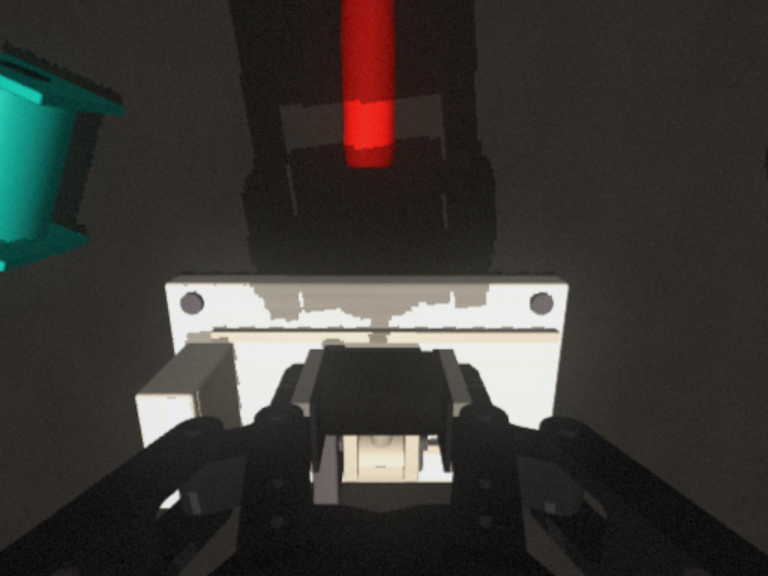

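The knob moves with the fingers, and the lever is now about halfway up. I carry on to upright.

```bash
python3 -m crank '{"dp":[[0.81,-0.1,0.67],[0.89,-0.11,0.57],[0.95,-0.12,0.45],[1.0,-0.12,0.33],[1.04,-0.13,0.2],[1.05,-0.13,0.07],[0,0,0]],"delta_rot":[[0,0,0],[0,0,0],[0,0,0],[0,0,0],[0,0,0],[0,0,0],[0,0,0]],"claw":[255,255,255,255,255,255,255]}' 70
python3 shot.py 4 wrist side scene
```

```text
time_s: 5.4
eef_pos: [557.4, 84.5, 130.8]
ee_rot: [-0.0, 0.061, 0.998, -0.0]
force: [-4.1, 0.2, -2.0]
grip_width: 0.407
5.55 [557.   84.5 130.8] [-3.7  0.1 -2.1] 0.412 [-0.06  0.49  1.51 -0.    1.14 -1.51]
```

View pics/side4.png

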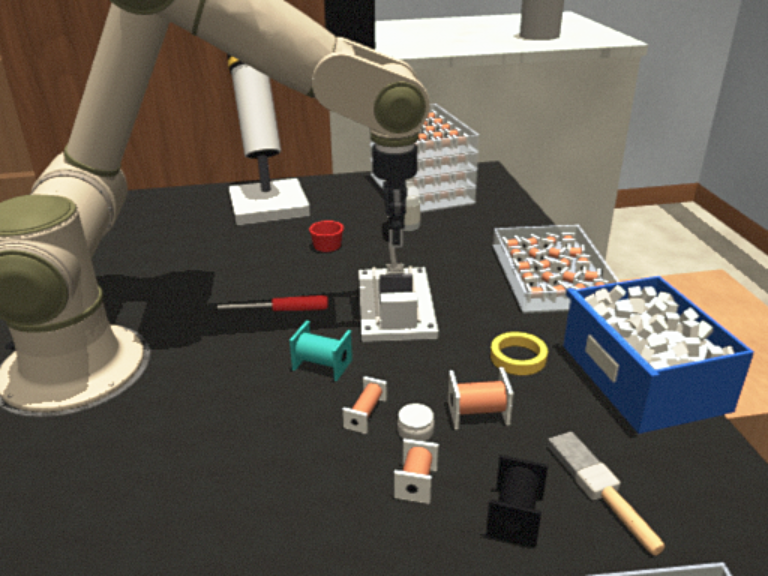

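View pics/wrist4.png

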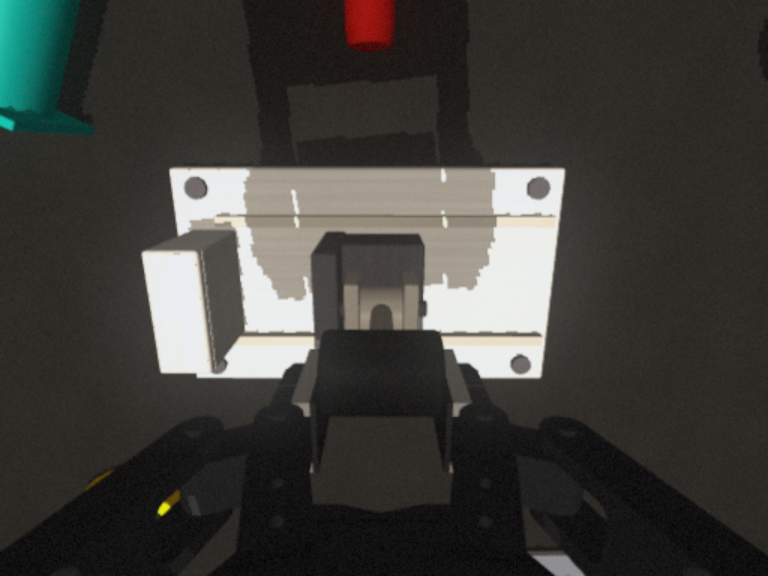

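The lever is upright. This view shows the whole plate, so I take the fixture pose and the jaw opening from it.

```bash
python3 - <<'E'
from fit import *
im,d,p=load("wrist",4)
g=(d>0)&(p[...,0]>430)&(p[...,0]<700)&(p[...,1]>-70)&(p[...,1]<230)
w=g&(p[...,2]>13)&(p[...,2]<28)
q=p[w][:,:2]
r=cv2.minAreaRect(q.astype(np.float32)); print(r)
yaw=-.122
e=np.array([np.cos(yaw),np.sin(yaw)]);f=np.array([-np.sin(yaw),np.cos(yaw)])
a=q@e;b=q@f; print("e",np.percentile(a,[.2,.5,99.5,99.8]),"f",np.percentile(b,[.2,.5,99.5,99.8]))
# yaw from the near edge: per-bin min of e
for lo in range(60,260,25):
    s=(b>lo)&(b<lo+25); 
    if s.sum()>20: print(lo,np.percentile(a[s],[1,99]).round(1))
w=g&(p[...,2]>68)&(p[...,2]<82); q=p[w][:,:2]
h,ed=np.histogram(q@f,bins=np.arange(20,220,3)); print([(int(x),int(n)) for x,n in zip(ed,h) if n])
c=np.percentile
w=w&((p[...,:2]@f)<90); print("fixed jaw top e",c(p[w][:,:2]@e,[1,50,99]),"f",c(p[w][:,:2]@f,[1,99]))
E
```

```text
((521.185302734375, 55.68757629394531), (271.9926452636719, 193.6644744873047), 82.54742431640625)
e [416.21144564 417.35120529 605.50528916 606.19456336] f [-13.72600034 -12.293229   252.82188208 253.40330468]
60 [478.8 605.2]
85 [478.8 599.8]
110 [478.1 576. ]
135 [415.2 514. ]
160 [478.1 571.5]
185 [478.8 594.1]
210 [478.8 605.1]
235 [478.8 605.9]
[(41, 13), (44, 308), (47, 359), (50, 362), (53, 346), (56, 356), (59, 367), (62, 352), (65, 366), (68, 555), (119, 146), (122, 259), (125, 234), (128, 238), (131, 177), (134, 104), (137, 140), (140, 128), (143, 109), (146, 80), (149, 62), (152, 47), (155, 64), (158, 128), (161, 115), (164, 130), (167, 127), (170, 37), (173, 10)]
fixed jaw top e [511.67845395 539.29227286 571.984614  ] f [44.36665486 69.92959508]
```

```bash
python3 -m crank '{"dp":[[0.08,0.66,0],[0.08,0.66,0],[0.08,0.66,0],[0.08,0.66,0],[0.08,0.66,0],[0.08,0.66,0],[0.08,0.66,0],[0.08,0.66,0],[0.08,0.66,0],[0.08,0.66,0]],"delta_rot":[[0,0,0],[0,0,0],[0,0,0],[0,0,0],[0,0,0],[0,0,0],[0,0,0],[0,0,0],[0,0,0],[0,0,0]],"claw":[255,255,255,255,255,255,255,255,255,255]}'
python3 shot.py 5 scene wrist
```

```text
time_s: 6.55
eef_pos: [565.1, 151.2, 130.7]
ee_rot: [0.0, 0.061, 0.998, 0.0]
force: [-3.9, -1.3, 3.8]
grip_width: 0.405
6.65 [565.2 151.7 130.7] [-3.8  2.   5.1] 0.407 [ 0.06  0.53  1.44  0.    1.16 -1.39]
```

View pics/wrist5.png

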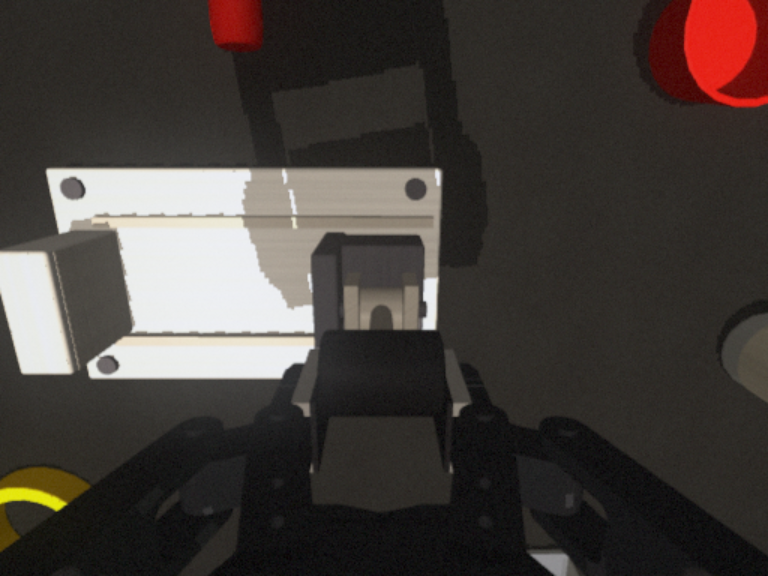

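The jaw is pulled back, clear of the channel, at wrist5 (370,290). I release the knob, rise, and go over to the coil.

```bash
python3 -m crank '{"dp":[[0,0,0],[0,0,0],[0,0,0],[0,0,2],[0,0,3],[0,0,3]],"delta_rot":[[0,0,0],[0,0,0],[0,0,0],[0,0,0],[0,0,0],[0,0,0]],"claw":[80,80,80,80,80,80]}'
python3 -m crank '{"dp":[[0.55,-3.5,0],[0.55,-3.5,0],[0.55,-3.5,0],[0.55,-3.5,0],[0.55,-3.5,0],[0.55,-3.5,0],[0.55,-3.5,0],[0.55,-3.5,0],[0.55,-3.5,0],[0.55,-3.5,0]],"delta_rot":[[0,0,0.2],[0,0,0.2],[0,0,0.2],[0,0,0.2],[0,0,0.2],[0,0,0.2],[0,0,0.2],[0,0,0.2],[0,0,0.1],[0,0,0]],"claw":[30,0,0,0,0,0,0,0,0,0]}'
python3 -m crank '{"dp":[[0,-3.5,0],[0,0,0],[0,0,0]],"delta_rot":[[0,0,0],[0,0,0],[0,0,0]],"claw":[0,0,0]}'
python3 shot.py 6 wrist side scene
python3 - <<'E'
from fit import *
C=[]
for c in ["scene","side","wrist"]:
    im,d,p=load(c,6)
    w=(d>0)&(p[...,0]>565)&(p[...,0]<690)&(p[...,1]>-290)&(p[...,1]<-180)&(p[...,2]>12)&(p[...,2]<64)
    n,lab,st,_=cv2.connectedComponentsWithStats(w.astype(np.uint8)); k=1+st[1:,4].argmax(); w=lab==k
    q=p[w]; print("  coil",w.sum(),np.percentile(q,[1,50,99],axis=0).round(1).tolist(),cv2.minAreaRect(q[:,:2].astype(np.float32)))
    t=q[q[:,2]>55][:,:2]; print("  tops",len(t),cv2.minAreaRect(t.astype(np.float32)) if len(t)>4 else "")
E
```

```text
time_s: 7.25
eef_pos: [564.9, 150.3, 211.2]
ee_rot: [-0.0, 0.061, 0.998, -0.0]
force: [0.7, -0.1, 0.1]
grip_width: 0.688
time_s: 8.25
eef_pos: [620.0, -201.2, 210.4]
ee_rot: [0.0, 0.046, 0.999, -0.0]
force: [0.8, 0.4, -0.5]
grip_width: 1.003
time_s: 8.55
eef_pos: [619.7, -234.8, 210.0]
ee_rot: [-0.0, 0.047, 0.999, 0.0]
force: [0.3, 1.0, -0.4]
grip_width: 1.002
8.7 [ 620.1 -233.3  210.6] [-0.  -0.2  1.1] 1.0 [-0.54  0.64  1.05  0.    1.45 -2.02]
  coil 538 [[582.2, -264.3, 13.3], [633.6, -229.1, 47.8], [665.5, -201.0, 62.3]] ((623.4187622070312, -233.23416137695312), (60.88865280151367, 86.5977554321289), 85.39665985107422)
  tops 97 ((622.4783325195312, -232.72120666503906), (60.499725341796875, 84.41749572753906), 85.05436706542969)
  coil 938 [[577.4, -267.9, 15.0], [617.1, -249.7, 45.4], [657.8, -205.8, 61.5]] ((618.8455200195312, -234.60491943359375), (63.45096969604492, 81.1031723022461), 85.11195373535156)
  tops 118 ((619.0820922851562, -234.6181640625), (63.45088195800781, 80.63595581054688), 85.1220474243164)
  coil 3707 [[579.1, -264.5, 14.7], [619.6, -233.7, 50.3], [660.2, -204.7, 61.1]] ((620.3370361328125, -233.93487548828125), (59.64797592163086, 80.51652526855469), 85.25079345703125)
  tops 680 ((620.6000366210938, -234.15785217285156), (59.55767822265625, 79.7607421875), 85.01597595214844)
```

View pics/wrist6.png

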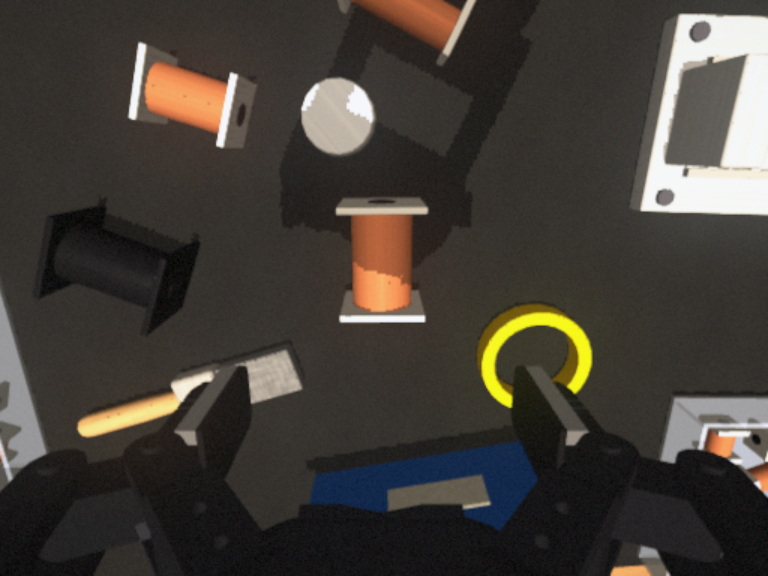

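View pics/side6.png

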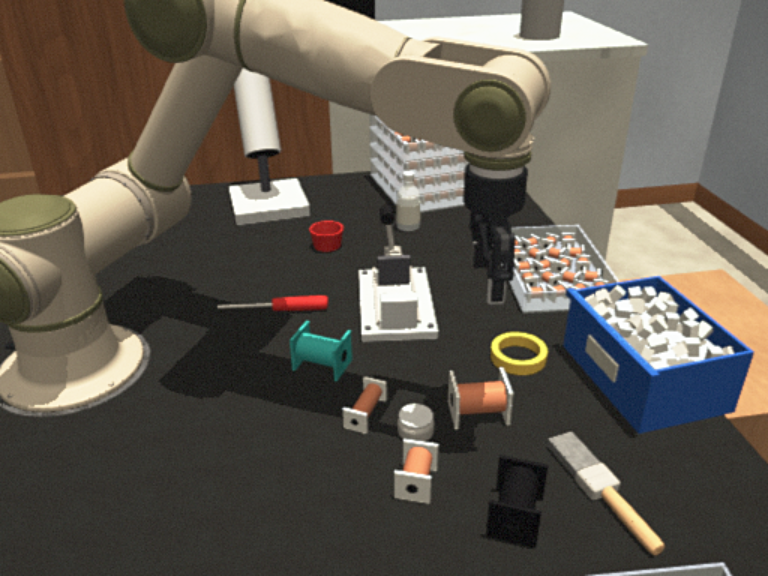

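The wrist view (382,260) gives the coil at (620,-234), -4.9°, length 80 and width 60. I descend onto the winding.

```bash
python3 -m crank '{"dp":[[0,-0.05,-3.5],[0,0,-3.5],[0,0,-3.5],[0,0,-3.5],[0,0,-3],[0,0,-2],[0,0,-1],[0,0,0]],"delta_rot":[[0,0,0],[0,0,0],[0,0,0],[0,0,0],[0,0,0],[0,0,0],[0,0,0],[0,0,0]],"claw":[0,0,0,0,0,0,0,0]}'
python3 shot.py 7 wrist
```

```text
time_s: 9.5
eef_pos: [619.7, -234.0, 9.6]
ee_rot: [-0.001, 0.046, 0.999, 0.0]
force: [-0.4, 0.2, 0.7]
grip_width: 1.002
9.55 [ 620.3 -234.5   11. ] [-0.2  0.2  0.5] 1.004 [-0.54  0.84  1.25  0.    1.06 -2.02]
```

View pics/wrist7.png

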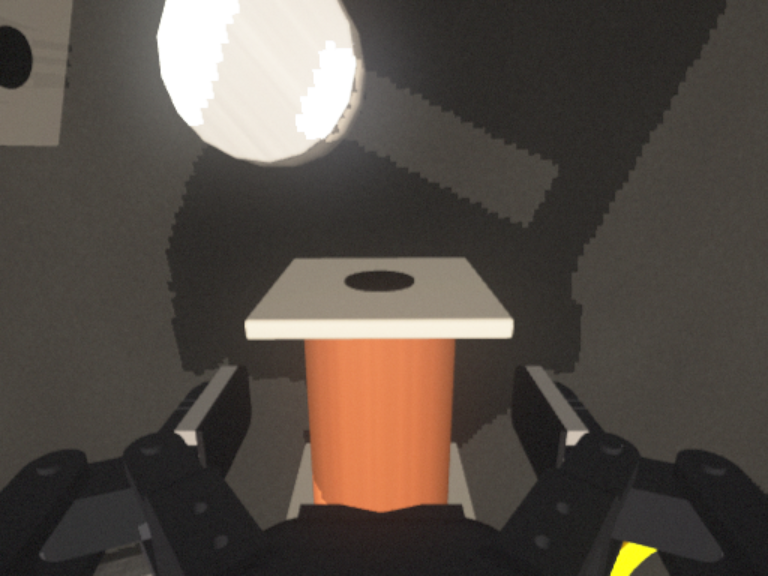

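The coil is well centred between the pads at wrist7 (380,420). I close on it and lift.

```bash
python3 -m crank '{"dp":[[0,0,0],[0,0,0],[0,0,0],[0,0,0],[0,0,0],[0,0,0]],"delta_rot":[[0,0,0],[0,0,0],[0,0,0],[0,0,0],[0,0,0],[0,0,0]],"claw":[255,255,255,255,255,255]}' 50
python3 -m crank '{"dp":[[0,0,0.5],[0,0,1],[0,0,2],[0,0,3],[0,0,3],[0,0,2.5],[0,0,0]],"delta_rot":[[0,0,0],[0,0,0],[0,0,0],[0,0,0],[0,0,0],[0,0,0],[0,0,0]],"claw":[255,255,255,255,255,255,255]}'
```

```text
time_s: 10.15
eef_pos: [620.3, -235.1, 11.6]
ee_rot: [0.001, 0.046, 0.999, -0.0]
force: [-1.4, 1.0, 6.2]
grip_width: 0.501
time_s: 10.85
eef_pos: [621.2, -235.7, 134.6]
ee_rot: [0.003, 0.046, 0.999, -0.002]
force: [-0.7, -0.0, -3.8]
grip_width: 0.501
```

```bash
python3 -m crank '{"dp":[[-0.45,1.9,0],[-0.45,1.9,0],[-0.45,1.9,0],[-0.45,1.9,0],[-0.45,1.9,0],[-0.45,1.9,0],[-0.45,1.9,0],[-0.45,1.9,0],[-0.45,1.9,0],[-0.45,1.9,0]],"delta_rot":[[0,0,-6],[0,0,-6],[0,0,-6],[0,0,-6],[0,0,-6],[0,0,-6],[0,0,-6],[0,0,-6],[0,0,-6],[0,0,-6]],"claw":[255,255,255,255,255,255,255,255,255,255]}'
python3 -m crank '{"dp":[[-0.38,1.58,0],[-0.38,1.58,0],[-0.38,1.58,0],[-0.38,1.58,0],[-0.38,1.58,0],[-0.38,1.58,0],[0,0,0],[0,0,0]],"delta_rot":[[0,0,-5.35],[0,0,-5.35],[0,0,-5.35],[0,0,-5.35],[0,0,-5.35],[0,0,-5.35],[0,0,0],[0,0,0]],"claw":[255,255,255,255,255,255,255,255]}'
python3 shot.py 8 wrist scene side
```

```text
time_s: 11.85
eef_pos: [573.9, -44.0, 128.8]
ee_rot: [-0.001, 0.541, 0.841, -0.0]
force: [-0.2, -0.6, -3.8]
grip_width: 0.495
time_s: 12.65
eef_pos: [551.7, 49.7, 129.5]
ee_rot: [-0.0, 0.75, 0.661, -0.001]
force: [0.5, -0.4, -4.3]
grip_width: 0.499
12.8 [552.1  49.2 130. ] [ 0.1  0.1 -3.1] 0.499 [-0.12  0.47  1.54 -0.    1.13  0.01]
```

View pics/wrist8.png

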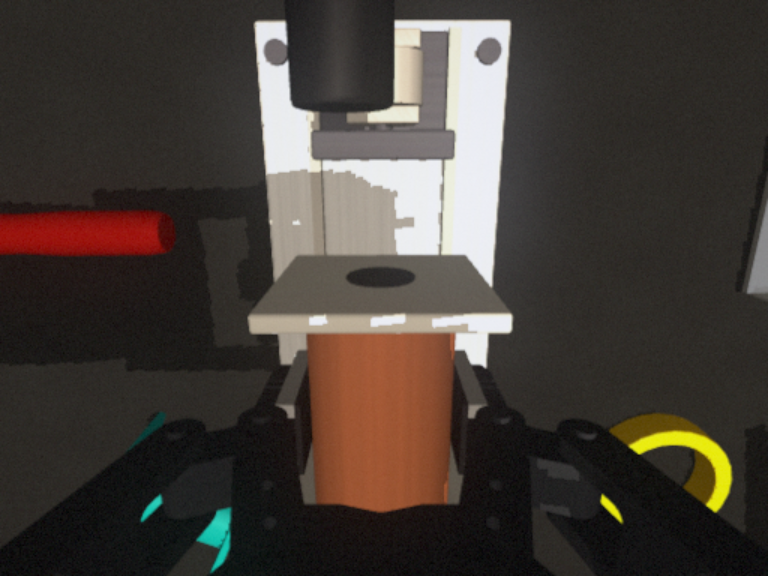

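View pics/side8.png

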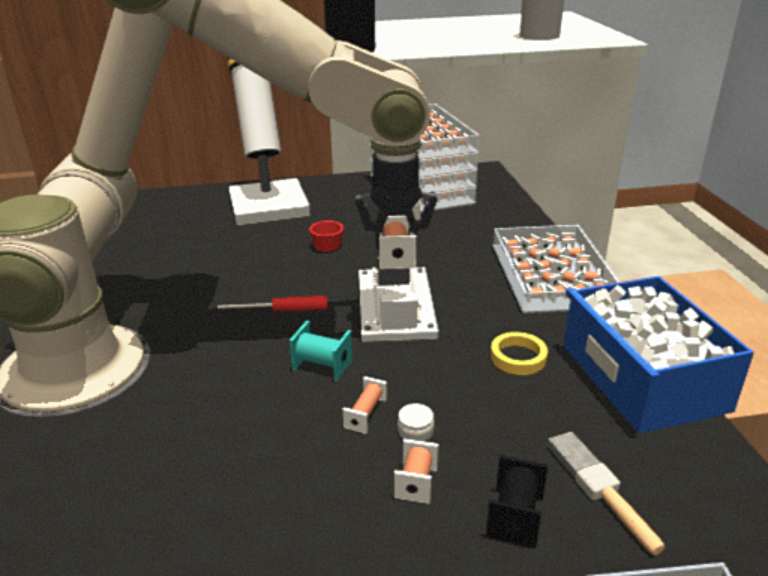

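View pics/scene8.png

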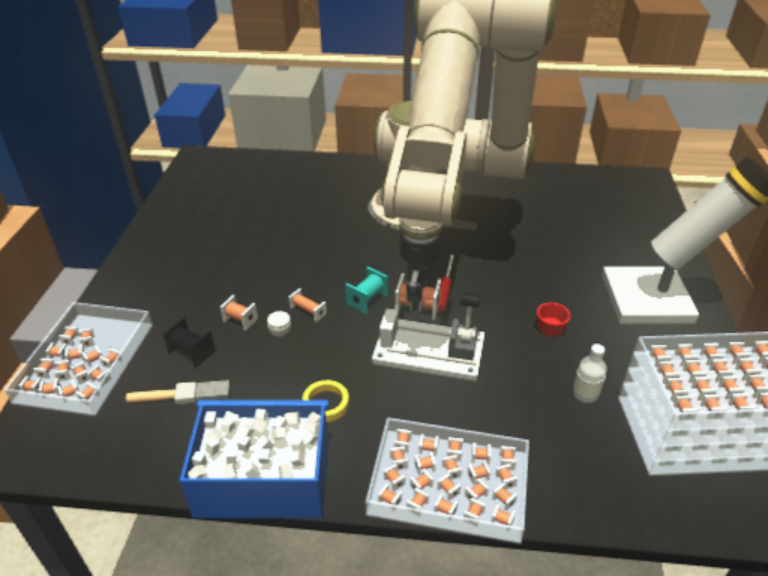

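The coil is held over the channel and aligned with it. In wrist8 the lever knob (340,60) looks slightly to the -x side of upright. I'll measure the lever angle and the coil alignment before lowering.

```bash
python3 - <<'E'
from fit import *
e=np.array([np.cos(.122),-np.sin(.122)]);f=np.array([np.sin(.122),np.cos(.122)])
for c in ["wrist","scene","side"]:
    im,d,p=load(c,8)
    E=p[...,:2]@e-542;F=p[...,:2]@f-145.5
    ok=(d>0)&(abs(E)<70)&(abs(F-40)<90)
    k=ok&(p[...,2]>135)&(p[...,2]<172)&(F>55)&(F<105)&(im.max(2)<90)
    print(c,"knob",k.sum(),[np.percentile(a[k],[3,50,97]).round(1).tolist() for a in(E,F,p[...,2])] if k.sum()>5 else "")
    co=ok&(p[...,2]>105)&(p[...,2]<185)&(F<20)&(F>-90)&(im.min(2)>70)&(im.max(2)-im.min(2)<60)
    n,lab,st,_=cv2.connectedComponentsWithStats(co.astype(np.uint8))
    for i in range(1,n):
        if st[i,4]>60:
            q=lab==i; print("  white",st[i],[np.percentile(a[q],[3,50,97]).round(1).tolist() for a in(E,F,p[...,2])])
    s=ok&(p[...,2]>72)&(p[...,2]<80)&(F>20)&(F<60); 
    if s.sum()>5:print("  slid jaw front F",np.percentile(F[s],[2,50]).round(1))
    s=ok&(p[...,2]>70)&(p[...,2]<80)&(F<-60); 
    if s.sum()>5:print("  fixed jaw F",np.percentile(F[s],[2,50,98]).round(1),"E",np.percentile(E[s],[2,50,98]).round(1))
E
```

```text
wrist knob 5173 [[-20.7, -8.8, 2.3], [56.3, 67.1, 77.1], [152.9, 161.6, 164.0]]
  white [ 165  170  177   63 7333] [[-28.3, -0.5, 27.3], [7.2, 11.1, 11.5], [123.0, 168.8, 178.8]]
  white [185 269  12  10  64] [[-27.1, -24.6, -23.3], [-21.0, -18.4, -17.2], [168.1, 168.8, 169.7]]
  white [312 269  12  10  72] [[22.6, 23.9, 26.5], [-21.1, -18.4, -16.3], [168.0, 168.7, 172.8]]
  slid jaw front F [42.5 49.1]
scene knob 110 [[-13.9, -0.2, 6.2], [57.4, 74.8, 91.6], [140.4, 157.7, 164.5]]
  white [288 185   6  28  77] [[-22.7, 18.9, 32.1], [3.3, 9.3, 11.4], [126.6, 165.9, 179.5]]
  slid jaw front F [43.2 49.7]
side knob 1 
  white [256 144  22  14  88] [[-15.9, 10.1, 27.7], [-38.5, 5.4, 8.6], [156.1, 171.7, 179.8]]
```

The lever leans only about 0.1 rad, so it is free. The opening is about 117 mm and the coil is centred within about 0.5 mm laterally. I lower it.

```bash
python3 -m crank '{"dp":[[0,0.05,-1.5],[0.02,0,-2],[0,0,-2],[0,0,-2],[0,0,-1],[0,0,-0.5],[0,0,-0.5],[0,0,-0.3],[0,0,0],[0,0,0]],"delta_rot":[[0,0,0],[0,0,0],[0,0,0],[0,0,0],[0,0,0],[0,0,0],[0,0,0],[0,0,0],[0,0,0],[0,0,0]],"claw":[255,255,255,255,255,255,255,255,255,255]}'
python3 shot.py 9 wrist side
python3 - <<'E'
from fit import *
e=np.array([np.cos(.122),-np.sin(.122)]);f=np.array([np.sin(.122),np.cos(.122)])
im,d,p=load("wrist",9)
E=p[...,:2]@e-542;F=p[...,:2]@f-145.5
k=(d>0)&(F>-5)&(F<25)&(abs(E)<40)&(p[...,2]>27)
print([np.percentile(a[k],[1,3,50,97,99]).round(1).tolist() for a in(E,F,p[...,2])])
E
```

```text
time_s: 13.8
eef_pos: [552.6, 50.4, 32.8]
ee_rot: [0.0, 0.751, 0.66, 0.0]
force: [1.2, -0.3, -3.4]
grip_width: 0.494
13.9 [552.5  50.4  32.8] [ 0.6 -0.1 -3.4] 0.5 [-0.12  0.61  1.62  0.    0.91  0.01]
[[-28.6, -27.1, 0.2, 27.6, 29.0], [-4.6, -3.8, 11.8, 12.6, 12.7], [29.0, 32.1, 71.6, 82.0, 82.3]]
```

View pics/wrist9.png

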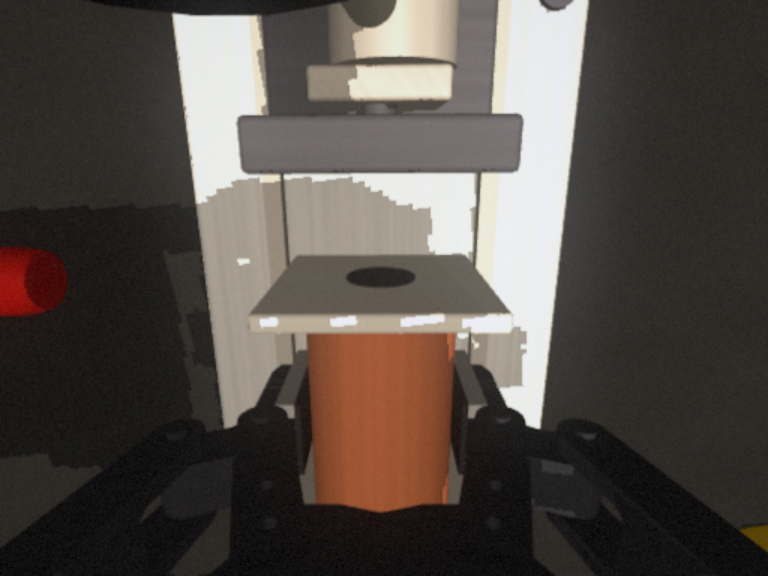

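View pics/side9.png

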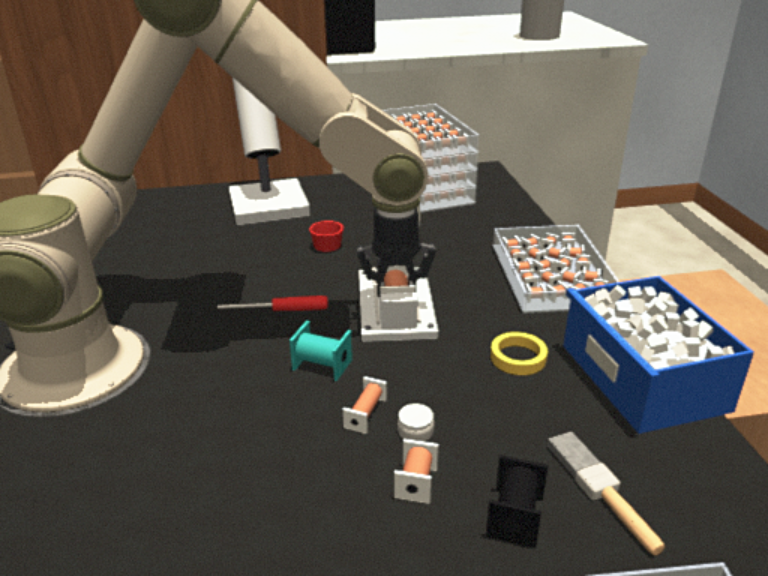

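The coil is centred in the channel (E = 0.2 mm) with its top at 82 mm. That leaves 4 mm to lower before releasing.

```bash
python3 -m crank '{"dp":[[0,0,-0.15],[0,0,-0.15],[0,0,-0.1],[0,0,0],[0,0,0]],"delta_rot":[[0,0,0],[0,0,0],[0,0,0],[0,0,0],[0,0,0]],"claw":[255,255,255,255,255]}'
python3 - <<'E'
from h import *
s=sense();print(s["eef_pos"],s["force"])
E
```

```text
time_s: 14.4
eef_pos: [552.5, 50.4, 29.5]
ee_rot: [0.0, 0.751, 0.66, 0.0]
force: [-4.1, 0.0, 7.5]
grip_width: 0.499
[552.48378518  50.40086317  29.51856747] [-4.11204458  0.0296302   7.49825707]
```

Contact (+7.5 N). I release and rise.

```bash
python3 -m crank '{"dp":[[0,0,0],[0,0,0],[0,0,0],[0,0,2],[0,0,3],[0,0,4],[0,0,4],[0,0,4],[0,0,0.5],[0,0,0]],"delta_rot":[[0,0,0],[0,0,0],[0,0,0],[0,0,0],[0,0,0],[0,0,0],[0,0,0],[0,0,0],[0,0,0],[0,0,0]],"claw":[70,70,70,70,70,70,70,70,70,70]}'
python3 shot.py 10 wrist scene
python3 - <<'E'
from fit import *
e=np.array([np.cos(.122),-np.sin(.122)]);f=np.array([np.sin(.122),np.cos(.122)])
im,d,p=load("wrist",10)
E=p[...,:2]@e-542;F=p[...,:2]@f-145.5
k=(d>0)&(F>-69)&(F<25)&(abs(E)<40)&(p[...,2]>30)
print("coil",[np.percentile(a[k],[1,3,50,97,99]).round(1).tolist() for a in(E,F,p[...,2])])
k=(d>0)&(F>55)&(F<105)&(abs(E)<50)&(p[...,2]>135)&(p[...,2]<172)
print("knob",[np.percentile(a[k],[1,3,50,97,99]).round(1).tolist() for a in(E,F,p[...,2])])
E
```

```text
time_s: 15.4
eef_pos: [552.6, 50.4, 204.1]
ee_rot: [0.001, 0.751, 0.66, 0.001]
force: [-0.5, -0.7, -1.1]
grip_width: 0.725
15.5 [551.8  50.4 201.9] [-1.  -0.5 -0.5] 0.726 [-0.12  0.4   1.45 -0.    1.29  0.01]
coil [[-37.8, -35.4, 0.1, 35.7, 37.8], [-64.1, -62.8, -16.0, 7.5, 11.9], [50.4, 59.7, 278.9, 298.1, 299.3]]
knob [[-22.3, -21.5, -9.4, 1.9, 2.5], [56.2, 56.7, 74.4, 90.7, 91.4], [152.0, 153.3, 161.6, 164.0, 164.4]]
```

View pics/wrist10.png

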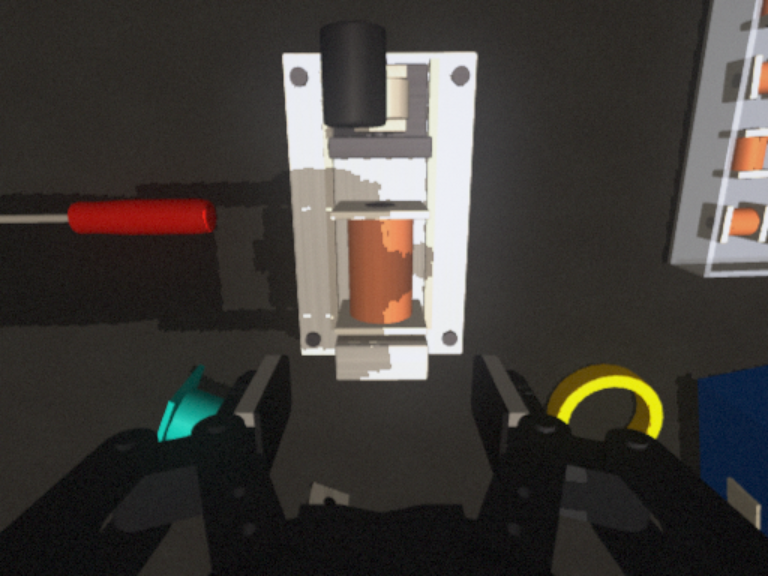

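View pics/scene10.png

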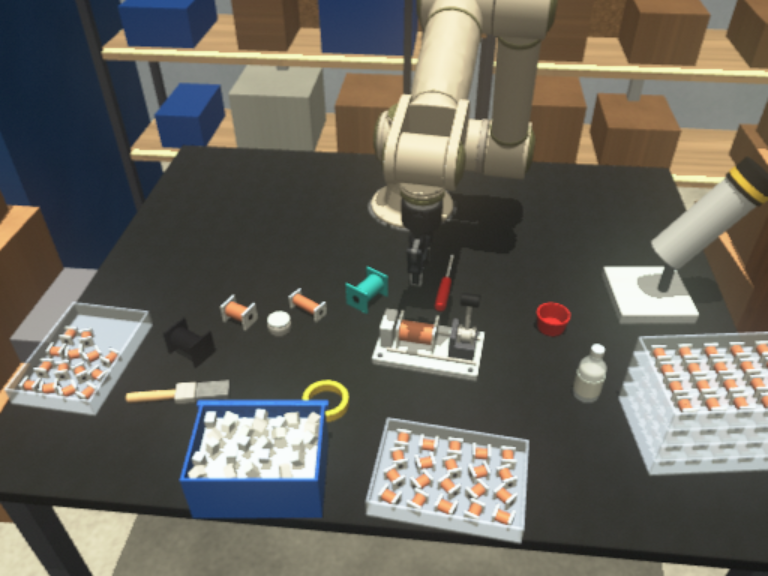

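The coil lies flat in the channel at wrist10 (380,270). The knob is at (555,153). I turn the tool and regrip the knob.

```bash
python3 -m crank '{"dp":[[0.03,1.02,0],[0.03,1.02,0],[0.03,1.02,0],[0.03,1.02,0],[0.03,1.02,0],[0.03,1.02,0],[0.03,1.02,0],[0.03,1.02,0],[0.03,1.02,0],[0.03,1.02,0]],"delta_rot":[[0,0,7.54],[0,0,7.54],[0,0,7.54],[0,0,7.54],[0,0,7.54],[0,0,7.54],[0,0,7.54],[0,0,7.54],[0,0,7.54],[0,0,7.54]],"claw":[75,75,75,75,75,75,75,75,75,75]}'
python3 -m crank '{"dp":[[0,0,0],[0,0,0],[0,0,0],[0,0,-2],[0,0,-2],[0,0,-2],[0,0,-1.1],[0,0,0]],"delta_rot":[[0,0,7.5],[0,0,7.5],[0,0,0],[0,0,0],[0,0,0],[0,0,0],[0,0,0],[0,0,0]],"claw":[75,75,75,75,75,75,75,75]}'
python3 shot.py 11 wrist
```

```text
time_s: 16.5
eef_pos: [554.8, 152.7, 201.4]
ee_rot: [-0.002, 0.188, 0.982, -0.0]
force: [0.3, 0.5, -0.7]
grip_width: 0.705
time_s: 17.3
eef_pos: [554.4, 152.2, 130.5]
ee_rot: [-0.002, 0.062, 0.998, -0.0]
force: [0.2, -0.1, 0.2]
grip_width: 0.705
17.35 [555.1 152.3 131.9] [ 0.1 -0.5 -0.1] 0.707 [ 0.06  0.51  1.47  0.    1.16 -1.38]
```

View pics/wrist11.png

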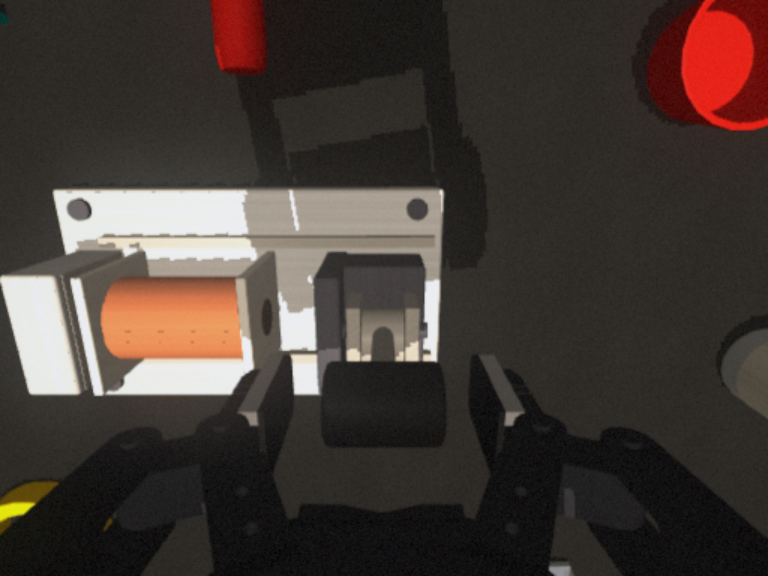

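```bash
python3 -m crank '{"dp":[[0,0,0],[0,0,0],[0,0,0],[0,0,0],[0,0,0]],"delta_rot":[[0,0,0],[0,0,0],[0,0,0],[0,0,0],[0,0,0]],"claw":[255,255,255,255,255]}' 70
python3 -m crank '{"dp":[[-0.06,-0.47,0],[-0.06,-0.47,0],[-0.06,-0.47,0],[-0.06,-0.47,0],[-0.06,-0.47,0],[-0.06,-0.47,0],[-0.03,-0.25,0],[0,0,0],[0,0,0]],"delta_rot":[[0,0,0],[0,0,0],[0,0,0],[0,0,0],[0,0,0],[0,0,0],[0,0,0],[0,0,0],[0,0,0]],"claw":[255,255,255,255,255,255,255,255,255]}'
python3 shot.py 12 wrist
```

```text
time_s: 17.85
eef_pos: [555.8, 152.4, 133.6]
ee_rot: [0.001, 0.061, 0.998, 0.0]
force: [-0.2, 0.8, 6.2]
grip_width: 0.413
time_s: 18.75
eef_pos: [552.0, 121.7, 133.6]
ee_rot: [0.001, 0.061, 0.998, 0.0]
force: [-0.0, -0.7, 5.7]
grip_width: 0.409
18.8 [552.  121.6 133.6] [-0.9 -0.   5.9] 0.411 [ 0.01  0.49  1.51 -0.    1.14 -1.44]
```

View pics/wrist12.png

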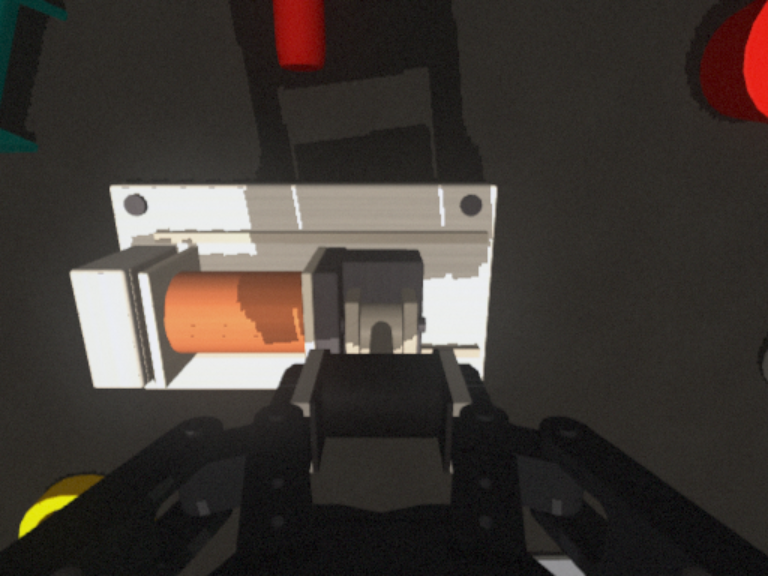

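```bash
python3 -m crank '{"dp":[[-0.02,-0.15,0],[-0.02,-0.15,0],[-0.02,-0.15,0],[0,0,0]],"delta_rot":[[0,0,0],[0,0,0],[0,0,0],[0,0,0]],"claw":[255,255,255,255]}'
python3 -m crank '{"dp":[[-0.01,-0.1,0],[0,0,0]],"delta_rot":[[0,0,0],[0,0,0]],"claw":[255,255]}'
```

```text
time_s: 19.2
eef_pos: [551.5, 117.6, 133.6]
ee_rot: [0.001, 0.061, 0.998, 0.001]
force: [0.4, 2.8, 6.4]
grip_width: 0.407
time_s: 19.4
eef_pos: [551.3, 116.7, 133.6]
ee_rot: [0.001, 0.061, 0.998, 0.001]
force: [0.2, 1.8, 5.6]
grip_width: 0.413
```

```bash
python3 -m crank '{"dp":[[-0.01,-0.1,0],[0,0,0]],"delta_rot":[[0,0,0],[0,0,0]],"claw":[255,255]}'
```

```text
time_s: 19.6
eef_pos: [551.2, 115.7, 133.6]
ee_rot: [0.001, 0.061, 0.998, 0.001]
force: [0.3, 3.1, 5.7]
grip_width: 0.41
```

```bash
python3 -m crank '{"dp":[[-0.01,-0.1,0],[0,0,0]],"delta_rot":[[0,0,0],[0,0,0]],"claw":[255,255]}'; python3 -m crank '{"dp":[[-0.01,-0.1,0],[0,0,0]],"delta_rot":[[0,0,0],[0,0,0]],"claw":[255,255]}'
```

```text
time_s: 19.8
eef_pos: [551.1, 114.8, 133.6]
ee_rot: [0.001, 0.061, 0.998, 0.001]
force: [-0.6, 4.3, 5.1]
grip_width: 0.408
time_s: 20.0
eef_pos: [551.1, 114.4, 133.6]
ee_rot: [0.001, 0.061, 0.998, 0.001]
force: [0.9, 7.4, 5.7]
grip_width: 0.408
```

```bash
python3 -m crank '{"dp":[[-0.01,-0.1,0],[0,0,0]],"delta_rot":[[0,0,0],[0,0,0]],"claw":[255,255]}'; python3 shot.py 13 wrist
python3 - <<'E'
import numpy as np
th=np.linspace(.11,1.5,13); e=np.array([np.cos(.122),-np.sin(.122)])
P=np.array([[-85*np.sin(t)*e[0],-85*np.sin(t)*e[1],85*np.cos(t)] for t in th]); print((np.diff(P,axis=0)/10).round(2).tolist())
E
```

```text
time_s: 20.2
eef_pos: [551.0, 114.3, 133.6]
ee_rot: [0.002, 0.061, 0.998, 0.002]
force: [1.5, 12.6, 4.4]
grip_width: 0.411
20.25 [551.  114.3 133.6] [ 1.8 11.7  4.8] 0.412 [-0.01  0.48  1.52  0.    1.14 -1.46]
[[-0.96, 0.12, -0.16], [-0.94, 0.11, -0.28], [-0.9, 0.11, -0.38], [-0.85, 0.1, -0.49], [-0.79, 0.1, -0.58], [-0.72, 0.09, -0.67], [-0.64, 0.08, -0.75], [-0.55, 0.07, -0.82], [-0.45, 0.05, -0.87], [-0.34, 0.04, -0.92], [-0.24, 0.03, -0.95], [-0.13, 0.02, -0.98]]
```

View pics/wrist13.png

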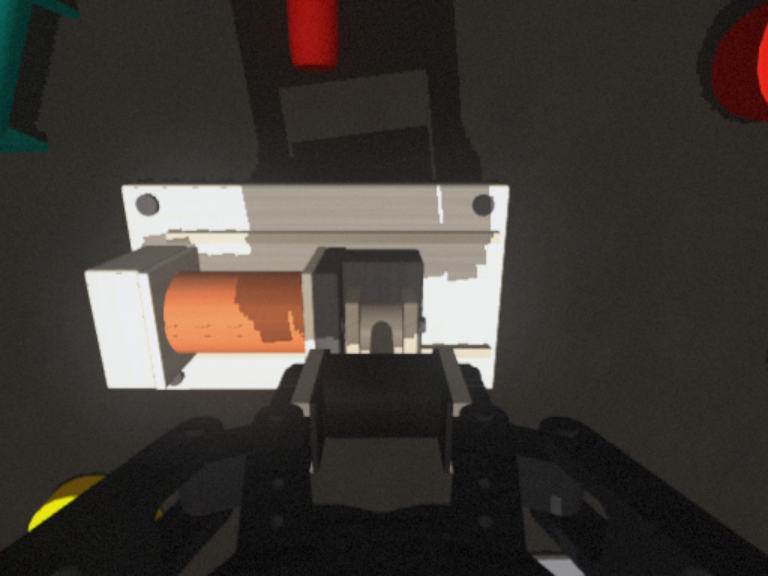

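The coil fills the gap between both jaws with 12 N of preload. I swing the lever down along the arc.

```bash
python3 -m crank '{"dp":[[-0.96,0.12,-0.16],[-0.94,0.11,-0.28],[-0.9,0.11,-0.38],[-0.85,0.1,-0.49],[-0.79,0.1,-0.58],[-0.72,0.09,-0.67]],"delta_rot":[[0,0,0],[0,0,0],[0,0,0],[0,0,0],[0,0,0],[0,0,0]],"claw":[255,255,255,255,255,255]}' 80
python3 -m crank '{"dp":[[-0.64,0.08,-0.75],[-0.55,0.07,-0.82],[-0.45,0.05,-0.87]],"delta_rot":[[0,0,0],[0,0,0],[0,0,0]],"claw":[255,255,255]}'
python3 shot.py 14 wrist
```

```text
time_s: 20.85
eef_pos: [500.9, 120.5, 109.8]
ee_rot: [0.004, 0.061, 0.998, 0.002]
force: [0.8, 11.8, 15.3]
grip_width: 0.411
time_s: 21.15
eef_pos: [483.5, 122.7, 84.5]
ee_rot: [0.003, 0.061, 0.998, 0.002]
force: [-1.1, 15.3, 11.4]
grip_width: 0.407
21.2 [482.8 122.8  83.1] [-1.7 16.5 10.8] 0.406 [ 0.01  0.43  1.76  0.    0.95 -1.44]
```

View pics/wrist14.png

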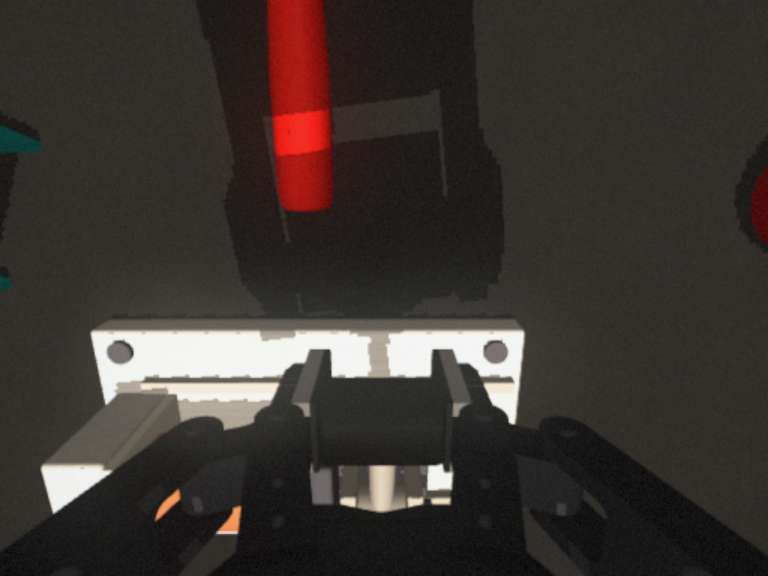

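```bash
python3 -m crank '{"dp":[[-0.34,0.04,-0.92],[-0.24,0.03,-0.95],[-0.13,0.02,-0.98],[0,0,-0.2],[0,0,0],[0,0,0]],"delta_rot":[[0,0,0],[0,0,0],[0,0,0],[0,0,0],[0,0,0],[0,0,0]],"claw":[255,255,255,255,255,255]}'
python3 shot.py 15 wrist
```

```text
time_s: 21.8
eef_pos: [475.9, 123.6, 53.0]
ee_rot: [0.002, 0.061, 0.998, 0.002]
force: [-1.5, 16.7, 5.7]
grip_width: 0.41
21.85 [475.9 123.5  53. ] [-1.6 16.9  5.7] 0.413 [ 0.01  0.47  1.8   0.    0.87 -1.44]
```

View pics/wrist15.png

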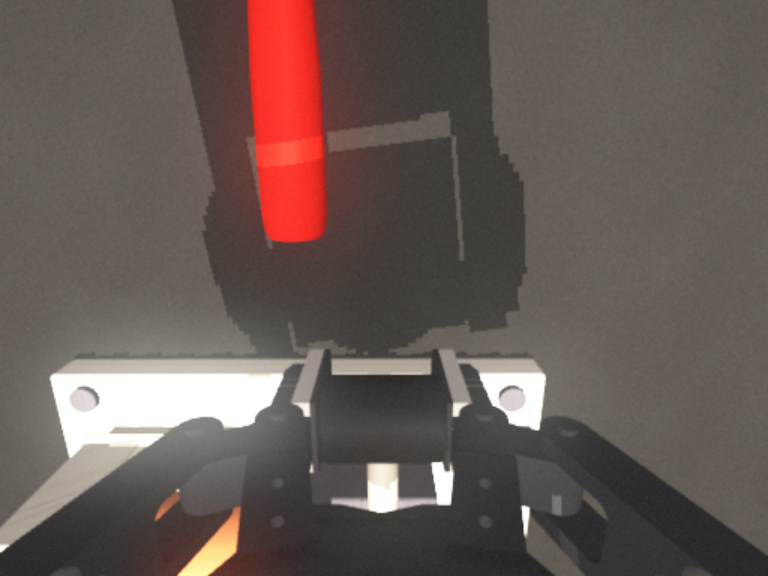

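```bash
python3 -m crank '{"dp":[[0,0,-0.2],[0,0,-0.2],[0,0,0]],"delta_rot":[[0,0,0],[0,0,0],[0,0,0]],"claw":[255,255,255]}'
```

```text
time_s: 22.15
eef_pos: [475.8, 123.6, 49.3]
ee_rot: [0.002, 0.061, 0.998, 0.002]
force: [-5.7, 16.9, 12.4]
grip_width: 0.406
```

```bash
python3 -m crank '{"dp":[[0,0,0],[0,0,0],[0,0,0],[0,0,3],[0,0,4],[0,0,4],[0,0,4],[0,0,3],[0,0,0]],"delta_rot":[[0,0,0],[0,0,0],[0,0,0],[0,0,0],[0,0,0],[0,0,0],[0,0,0],[0,0,0],[0,0,0]],"claw":[80,80,80,80,80,80,80,80,80]}'
python3 shot.py 16 wrist scene side
python3 - <<'E'
from fit import *
e=np.array([np.cos(.122),-np.sin(.122)]);f=np.array([np.sin(.122),np.cos(.122)])
for c in ["wrist","scene","side"]:
    im,d,p=load(c,16)
    E=p[...,:2]@e-542;F=p[...,:2]@f-145.5
    def rep(n,k): print(c,n,k.sum(),[np.percentile(a[k],[1,50,99]).round(1).tolist() for a in(E,F,p[...,2])] if k.sum()>5 else "")
    ok=d>0
    rep("knob",ok&(abs(E+85)<20)&(abs(F-38)<30)&(p[...,2]>60)&(p[...,2]<100))
    rep("coil",ok&(abs(E)<32)&(F>-72)&(F<4)&(p[...,2]>40)&(p[...,2]<82))
    rep("jawtop",ok&(abs(E)<32)&(F>0)&(F<30)&(p[...,2]>72)&(p[...,2]<80))
    rep("fixjaw",ok&(abs(E)<34)&(F<-72)&(F>-110)&(p[...,2]>70)&(p[...,2]<80))
E
```

```text
time_s: 23.05
eef_pos: [476.7, 121.2, 231.8]
ee_rot: [0.004, 0.061, 0.998, 0.0]
force: [0.3, 0.4, -1.0]
grip_width: 0.683
23.2 [474.8 121.2 226.9] [ 0.3  0.2 -0.7] 0.689 [ 0.01  0.24  1.61 -0.    1.3  -1.44]
wrist knob 978 [[-96.2, -86.2, -66.3], [18.1, 35.9, 53.7], [73.3, 86.9, 90.2]]
wrist coil 2208 [[-29.3, -12.8, 24.2], [-71.6, -27.9, 3.7], [43.6, 66.4, 79.0]]
wrist jawtop 920 [[-29.4, -2.1, 29.1], [0.3, 10.2, 28.5], [72.9, 77.0, 79.4]]
wrist fixjaw 1236 [[-30.2, -4.3, 29.2], [-101.4, -87.9, -72.4], [71.4, 76.1, 78.6]]
scene knob 93 [[-90.6, -74.7, -66.0], [18.5, 36.0, 53.8], [68.7, 83.6, 92.0]]
scene coil 344 [[-19.5, 15.3, 30.9], [-71.6, -34.9, 3.5], [40.4, 65.0, 79.3]]
scene jawtop 87 [[-29.3, 4.3, 31.0], [0.5, 11.1, 29.1], [72.4, 76.6, 79.8]]
scene fixjaw 125 [[-27.6, 4.4, 33.7], [-101.5, -87.2, -72.6], [71.3, 75.6, 79.9]]
side knob 127 [[-97.6, -84.1, -67.5], [13.8, 21.2, 52.3], [65.5, 82.9, 92.0]]
side coil 317 [[-30.9, -3.5, 26.3], [-57.5, -4.4, 3.3], [40.4, 68.7, 80.4]]
side jawtop 90 [[-30.5, -3.1, 28.9], [0.2, 10.9, 29.7], [72.2, 77.3, 79.8]]
side fixjaw 220 [[-31.4, -0.6, 28.3], [-106.3, -92.2, -72.8], [70.3, 76.6, 79.7]]
```

View pics/wrist16.png

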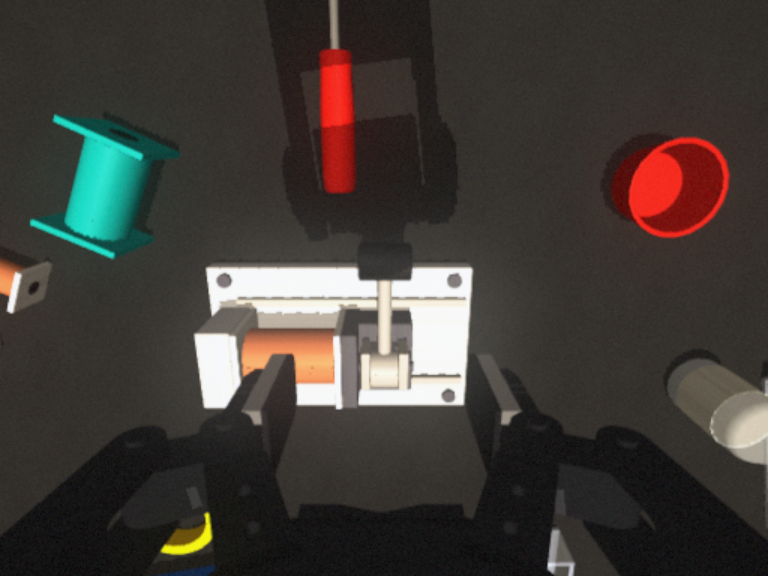

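View pics/scene16.png

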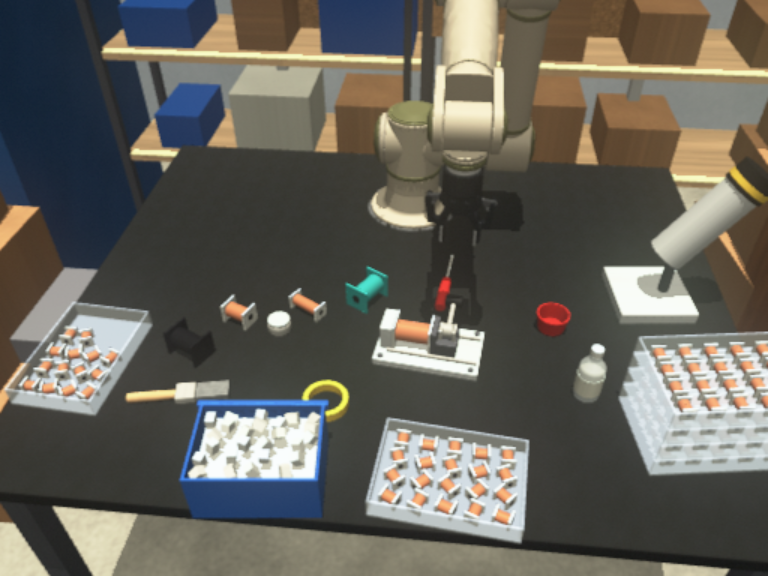

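View pics/side16.png

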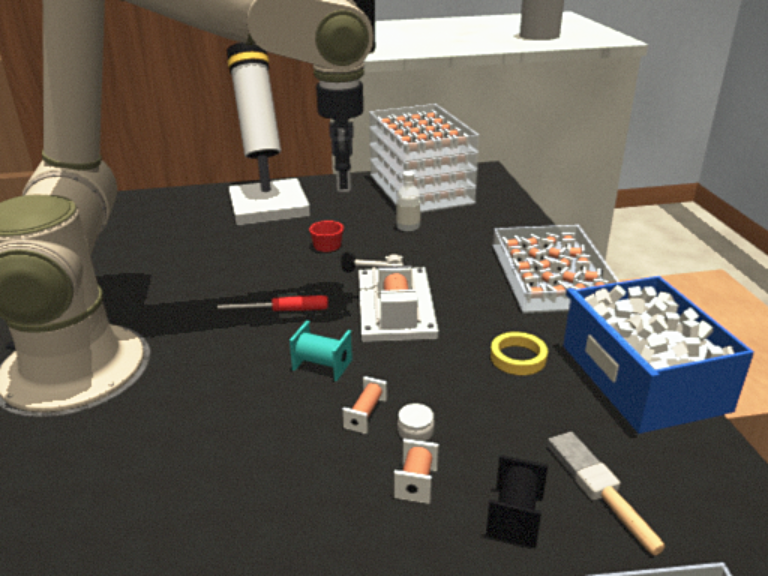

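The lever looks down. I compare the knob's height with the original locked state to be sure it is fully down.

```bash
python3 - <<'E'
from fit import *
e=np.array([np.cos(.122),-np.sin(.122)]);f=np.array([np.sin(.122),np.cos(.122)])
for c,n,F0 in [("wrist",1,6),("wrist",16,36),("scene",0,6),("scene",16,36),("side",0,6),("side",16,36),("wrist",0,6)]:
    im,d,p=load(c,n)
    E=p[...,:2]@e-542;F=p[...,:2]@f-145.5
    k=(d>0)&(abs(E+85)<16)&(abs(F-F0)<20)&(p[...,2]>60)&(p[...,2]<110)
    z=p[...,2][k]; r=(d>0)&(E>-65)&(E<-25)&(abs(F-F0)<5)&(p[...,2]>62)&(p[...,2]<100)
    print(c,n,k.sum(),np.percentile(z,[50,90,98]).round(1),"E",np.percentile(E[k],[2,98]).round(1), "rod slope",np.polyfit(E[r],p[...,2][r],1).round(3) if r.sum()>10 else "", r.sum())
E
```

```text
wrist 1 906 [84.9 87.  87.7] E [-96.4 -72.3] rod slope [-0.088 70.357] 320
wrist 16 944 [87.1 89.2 90. ] E [-96.2 -72. ] rod slope [-0.123 70.257] 299
scene 0 84 [83.3 87.2 89.8] E [-90.5 -69.9] rod slope [-0.111 69.395] 28
scene 16 84 [84.8 90.  91.5] E [-89.4 -69.3] rod slope [-0.119 69.935] 27
side 0 119 [82.2 87.5 88.9] E [-97.6 -70.9] rod slope [-0.175 65.36 ] 29
side 16 106 [84.7 89.7 91.5] E [-97.6 -70.3] rod slope [-0.141 67.822] 37
wrist 0 1183 [84.9 87.  87.8] E [-96.  -71.2] rod slope [-0.093 70.201] 466
```

The knob sits about 2 mm higher than the original, so the lever is near 1.47 rad rather than 1.50. I close the fingers and press the knob down to its stop.

```bash
python3 -m crank '{"dp":[[0.1,0.3,0],[0,0,-3],[0,0,-3],[0,0,-3],[0,0,-2.5],[0,0,-1.2],[0,0,0],[0,0,0]],"delta_rot":[[0,0,0],[0,0,0],[0,0,0],[0,0,0],[0,0,0],[0,0,0],[0,0,0],[0,0,0]],"claw":[255,255,255,255,255,255,255,255]}' 40
python3 shot.py 17 wrist side
```

```text
time_s: 24.0
eef_pos: [476.6, 124.5, 101.5]
ee_rot: [0.0, 0.061, 0.998, 0.0]
force: [0.4, -0.2, 0.3]
grip_width: -0.002
24.1 [476.9 124.4 102. ] [0.4 0.9 0.7] 0.003 [ 0.02  0.39  1.76 -0.    0.99 -1.43]
```

View pics/wrist17.png

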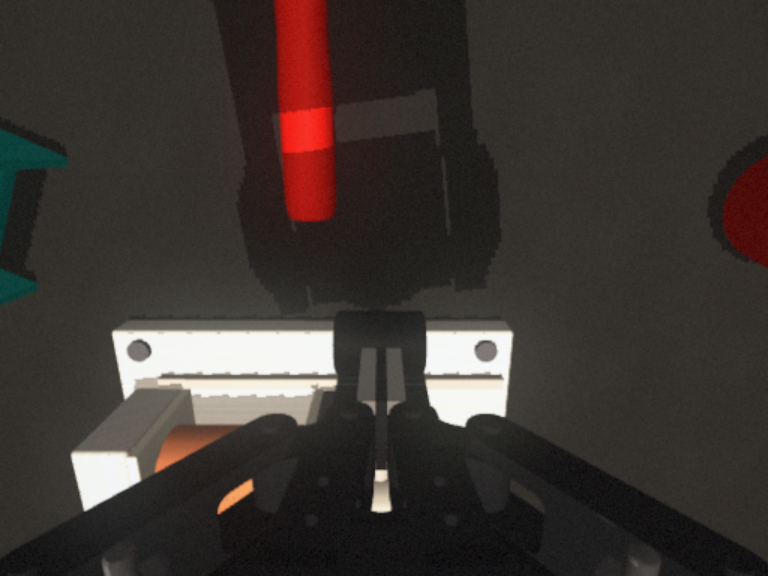

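```bash
python3 -m crank '{"dp":[[0,0,-0.7],[0,0,-0.4],[0,0,-0.2],[0,0,-0.2],[0,0,0]],"delta_rot":[[0,0,0],[0,0,0],[0,0,0],[0,0,0],[0,0,0]],"claw":[255,255,255,255,255]}'
python3 -m crank '{"dp":[[0,0,-0.2],[0,0,0]],"delta_rot":[[0,0,0],[0,0,0]],"claw":[255,255]}'
```

```text
time_s: 24.6
eef_pos: [476.1, 124.4, 85.7]
ee_rot: [-0.0, 0.061, 0.998, -0.0]
force: [0.3, 0.4, -0.5]
grip_width: 0.001
time_s: 24.8
eef_pos: [476.4, 124.4, 84.7]
ee_rot: [0.0, 0.061, 0.998, -0.0]
force: [-2.8, -0.6, 8.0]
grip_width: 0.0
```

```bash
python3 -m crank '{"dp":[[0,0,-0.1],[0,0,0]],"delta_rot":[[0,0,0],[0,0,0]],"claw":[255,255]}'
python3 -m crank '{"dp":[[0,0,-0.1],[0,0,0]],"delta_rot":[[0,0,0],[0,0,0]],"claw":[255,255]}'
```

```text
time_s: 25.0
eef_pos: [476.5, 124.4, 84.4]
ee_rot: [0.001, 0.061, 0.998, -0.0]
force: [-6.0, -0.1, 17.6]
grip_width: -0.002
time_s: 25.2
eef_pos: [476.5, 124.5, 84.2]
ee_rot: [0.001, 0.061, 0.998, -0.0]
force: [-10.4, -0.7, 26.2]
grip_width: -0.001
```

That is stiff at once (26 N, tip at 84 mm, matching the nominal 85 mm knob top), so it is on its stop. I back off and make the final check.

```bash
python3 -m crank '{"dp":[[0,0,1],[0,0,3],[0,0,4],[0,0,4],[0,0,2.5],[0,0,0],[0,0,0]],"delta_rot":[[0,0,0],[0,0,0],[0,0,0],[0,0,0],[0,0,0],[0,0,0],[0,0,0]],"claw":[255,200,100,80,80,80,80]}'
python3 shot.py 18 wrist scene side
python3 - <<'E'
from fit import *
e=np.array([np.cos(.122),-np.sin(.122)]);f=np.array([np.sin(.122),np.cos(.122)])
for c,n,F0 in [("wrist",1,6),("wrist",18,36),("scene",0,6),("scene",18,36),("side",0,6),("side",18,36)]:
    im,d,p=load(c,n)
    E=p[...,:2]@e-542;F=p[...,:2]@f-145.5
    k=(d>0)&(abs(E+85)<16)&(abs(F-F0)<20)&(p[...,2]>60)&(p[...,2]<110)
    z=p[...,2][k]
    h=(d>0)&(abs(E)<30)&(abs(F-F0)<40)&(p[...,2]>70)&(p[...,2]<95)
    print(c,n,np.percentile(z,[50,90,98]).round(1),"jaw top z",np.percentile(p[...,2][h],[50,98]).round(1))
im,d,p=load("wrist",18);E=p[...,:2]@e-542;F=p[...,:2]@f-145.5
k=(d>0)&(abs(E)<32)&(F>-74)&(F<2)&(p[...,2]>75)&(p[...,2]<82)
print("flange top z",np.percentile(p[...,2][k],[5,50,95]),"E",np.percentile(E[k],[2,98]))
E
```

```text
time_s: 25.9
eef_pos: [476.1, 124.4, 226.7]
ee_rot: [0.0, 0.061, 0.998, -0.0]
force: [-0.9, -0.2, -0.9]
grip_width: 0.683
26.05 [475.7 124.4 225.7] [ 0.3  0.3 -0. ] 0.687 [ 0.02  0.25  1.6   0.    1.3  -1.43]
wrist 1 [84.9 87.  87.7] jaw top z [76.8 83.3]
wrist 18 [83.  85.1 85.6] jaw top z [77.  83.3]
scene 0 [83.3 87.2 89.8] jaw top z [76.8 84.3]
scene 18 [80.6 85.7 87.8] jaw top z [76.8 84.4]
side 0 [82.2 87.5 88.9] jaw top z [76.8 84.6]
side 18 [80.4 85.9 87.8] jaw top z [77.3 84.9]
flange top z [75.80768853 77.95120354 79.23901618] E [-29.14126676  27.57612123]
```

View pics/wrist18.png

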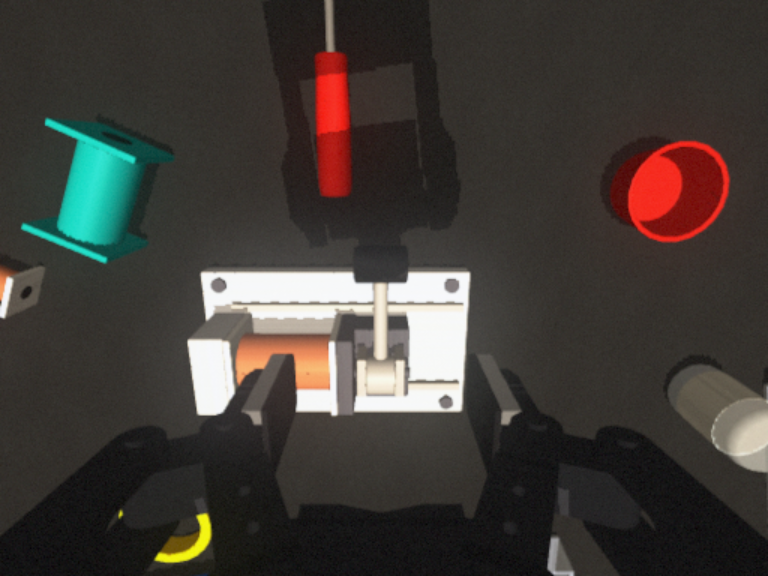

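The knob now sits lower than in its original locked state, and the coil fills the gap between the jaws. The gripper is clear, so I hand in.

```bash
python3 - <<'E'
from rig import *
print(finish_job()); print(sense()["time_s"])
E
```

```text
the job is handed in; nothing more can be done
None
the job is handed in; nothing more can be done
```

I clamped the big copper coil in the fixture in the order asked and handed the job in at about 26 s. `finish_job()` reported no verdict.

**What I did:** I gripped the lever's barrel, swung it upright and slid the jaw back to an opening of about 117 mm. I laid the coil lengthwise in the channel and slid the jaw up until it pressed with about 12 N. Then I swung the lever down, let go and moved clear.

**Last checks:**
- **Coil:** flange tops at 78 mm, which is flat on the channel floor. It is centred within about 1 mm sideways, and no gap to either jaw shows in the picture.
- **Lever:** after the first swing the knob was about 2 mm higher than in its original locked state. I pressed it down to its stop with 26 N, and it now reads about 2 mm lower than the original.
- **Other things:** the arm touched none of the other coils, the cup, the tin or the bottle. They looked unmoved in the pictures, but I did not measure their positions again.

**One deviation:** after the first release the upright lever leaned by about 0.1 rad. It was still free, so I left it like that while the coil went in.

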